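# Load and lock the bench tumbler

### The job

Gather all the loose cast clamps from the bench into the white scoop tray, then tip the tray over the open drum of the tumbler so that every clamp ends up inside it, and set the empty tray back upright on its rubber mat. Then put the lid on the drum with its two pins in the gaps of the mouth and twist it clockwise by its handle until it is tight and stops against the end, and let go. Leave the other things on the bench where they are.

Things in the scene. Friction and masses are not known exactly. Their poses are not given: they have to be found in the camera images.
- clamp1: Loose bare-aluminium cast clamp: a block 34 mm (its x) by 28 mm (its y) by 22 mm high (its z) with a round boss 20 mm across and 10 mm tall on top; 50 g, slick. Origin at the centre of the block's underside. Three to five of clamp1 to clamp5 are there; the rest are absent (None). All start upright on the bench, at any yaw.
- clamp2: Loose bare-aluminium cast clamp: a block 34 mm (its x) by 28 mm (its y) by 22 mm high (its z) with a round boss 20 mm across and 10 mm tall on top; 50 g, slick. Origin at the centre of the block's underside. Three to five of clamp1 to clamp5 are there; the rest are absent (None). All start upright on the bench, at any yaw.
- clamp3: Loose bare-aluminium cast clamp: a block 34 mm (its x) by 28 mm (its y) by 22 mm high (its z) with a round boss 20 mm across and 10 mm tall on top; 50 g, slick. Origin at the centre of the block's underside. Three to five of clamp1 to clamp5 are there; the rest are absent (None). All start upright on the bench, at any yaw.
- clamp4: Loose bare-aluminium cast clamp: a block 34 mm (its x) by 28 mm (its y) by 22 mm high (its z) with a round boss 20 mm across and 10 mm tall on top; 50 g, slick. Origin at the centre of the block's underside. Three to five of clamp1 to clamp5 are there; the rest are absent (None). All start upright on the bench, at any yaw.
- clamp5: Loose bare-aluminium cast clamp: a block 34 mm (its x) by 28 mm (its y) by 22 mm high (its z) with a round boss 20 mm across and 10 mm tall on top; 50 g, slick. Origin at the centre of the block's underside. Three to five of clamp1 to clamp5 are there; the rest are absent (None). All start upright on the bench, at any yaw.
- tray: White plastic scoop tray, 0.18 kg, slick inside. 150 mm long (x), 98 mm wide (y); walls 4 mm thick, 36 mm high at both sides and the back (-x); the front (+x) is fully open. Floor top slopes up from 4 mm at the back to 17 mm at the front. Origin: centre of the underside. Upright grip plate behind the back wall: 14 mm thick along x (grasp across this), 50 mm along y, up to 92 mm high.
- tray_handle (a point): Middle of the free upper part of the tray's grip plate, 86 mm behind the tray's origin, 70 mm above its underside; axes as the tray's.
- tray_lip (a point): Middle of the open front edge of the tray's floor, 75 mm ahead of the tray's origin, 17 mm above its underside; axes as the tray's. Clamps begin to slide out over it when the front is tipped down 20 to 25 degrees; 45 to 55 degrees empties the tray.
- mat: Thin black rubber mat fixed to the bench, 220 (x) by 150 (y) by 3 mm, the tray's place; the tray starts on it. Origin under its centre.
- drum: Tumbler, fixed: round grey base 190 mm across, 30 mm high, with an upright open drum, outside 150 mm across, inside 136 mm, inner floor at 35 mm, rim at 140 mm. Origin on the drum's axis at bench height. Two full-height ribs outside mark its +x and -x. Inside the rim is an aluminium flange, inner edge 112 mm across, with two opposite 60 degree gaps for the lid's pins.
- drum_mouth (a point): Centre of the drum's mouth at rim height, 140 mm up; axes as the drum's. The gaps are centred 80 and 260 degrees counter-clockwise (from above) from +x; short rib pairs mark them. From the gap centres the lid turns 80 degrees clockwise: 30 to 65 degrees is a ramp that draws it down 3 mm, then level to end stops, where pins and handle lie along the drum's x axis and the lid stays put.
- seal (a joint): Sprung black rubber ring on the drum's rim, 126 to 146 mm across; its top stands 6 mm above the rim when free. Value: metres pressed down, 0 free, 0.0045 at most; 3 N starts it, 9 N presses it 3 mm. About 0.003 when the lid is locked.
- lid: Aluminium lid, 0.28 kg, starts upright on the bench. Origin: centre of its underside. Skirt 104 mm across, 26 mm high; above it a disc 149 mm across, 6 mm thick; then a bar handle. Two pins 8 mm thick stick out of the skirt along +x and -x to 64 mm from the axis, middles 8 mm above the origin. Origin's height resting on the free seal: 120 mm; locked: 117 mm. Either way round fits.
- lid_handle (a point): Middle of the lid's straight black bar handle, 56 mm above the lid's origin; the bar is 100 mm long (x, in line with the pins), 15 mm thick (y) and stands from 32 to 72 mm above the origin. Axes as the lid's.
- tape: Roll of paper tape lying flat, 90 mm across, 24 mm high; leave alone. Origin under its centre.
- jar: Small clear jar with black cap, 56 mm across, 70 mm high; leave alone. Origin under its centre.
- caster: Swivel caster wheel standing, 56 mm wheel, 63 mm high; leave alone. Origin under its centre.
- driver: Screwdriver lying on the bench; leave alone. Origin under its middle.
- dish: Shallow round steel parts dish, 80 mm across, 28 mm high; leave alone. Origin under its centre.
- pinbox: Small open clear box 90 x 70 x 40 mm; leave alone. Origin under its centre.
- spanner: Small spanner lying on the bench, 120 mm long; leave alone. Origin under its middle.
Not all that is in view belongs to the job. What is shaped like the clamp5 but turquoise is not meant. Of the things that look like the lid, the smaller one is meant.

How it is judged:
By the outcome, as a careful person would: the job done as asked, in the order asked, and still so for the second after the job is handed in, with the robot touching nothing.
Of clamp1, clamp2, clamp3, clamp4, clamp5 only 3 to 5 are there at a start; the rules pass over those that are not, and their reading is None.
At some moment in a run one of clamp1, clamp2, clamp3, clamp4, clamp5, lid may be knocked a few centimetres aside while the robot is not near it.
It also fails if it takes over 210 s, if anything falls off the work surface, if the arm or the gripper's body presses on something with over 40 N, if the wrist force passes 120 N, or if a joint passes its speed limit or range.

### The arm

A 7-joint arm with a two-finger parallel gripper is mounted at the origin on the work surface. World frame = base frame: x ahead of the robot, y to its left, z up, the work surface at z = 0. Lengths are in m, angles in rad, forces in N, time in s.
With the tool pointing down it reaches from about 0.35 to 0.775 m from the base axis. Payload 3.1 kg.
Tool frame: the origin (TCP) lies on the front face of the gripper's body, between the roots of the fingers; the fingertips stand 73 mm ahead of it and the grasp point (between the pads) lies 54 mm ahead of it; z points along the fingers, y is the direction in which the jaws open and shut (so a half turn about z gives the same grasp; the last joint's range is limited). The gripper opens to 85 mm and grips with 20 to 120 N. Pads are 22 mm wide; open, the fingers measure 114 mm over their backs; the gripper's body (76 mm by 85 mm) begins 54 mm behind the grasp point. The pads swing forward as they close: fully open they stand 13 mm farther back than shut.
Start: joints at [-1.217, 0.311, 0.014, 1.512, -0.004, 1.319, -0.027], TCP at [0.212, 0.508, 0.304] pointing down, gripper open.
Joint ranges: [-2.7, 2.7], [-0.3, 1.91], [-1.27, 1.3], [0.12, 2.57], [-1.44, 4.58], [0.2, 2.03], [-3.05, 3.05]. Speed limits (rad/s): [2.79, 2.79, 3.14, 3.14, 3.14, 3.14, 3.14].

### API

Orientations are given as [roll, pitch, yaw] about the fixed x, y, z axes, in that order (R = Rz(yaw) Ry(pitch) Rx(roll)).
In Python, from station import sensors, vision, r gives the robot as it stands.
- The arm moves only by the tool move_arm, never from a script. Its arguments are lists of equal length, an entry for each row: "rotation": the turn, a rotation vector about the tool's x, y, z in units of 8 degrees (1.0 is 8 degrees), a list of three; "dp": the shift along the tool's x, y, z in cm, a list of three; "jaw": the opening, from -1 (shut) to 1 (fully open). In form: {"rotation": [[rx, ry, rz], ...], "dp": [[dx, dy, dz], ...], "jaw": [jaw, ...]}. A call has 1 to 20 rows; each row shifts and turns the commanded pose from where the row before left it, along the tool's axes as they then stand; what a row does not reach is not made up. A row lasts 1/8 s, in which the tool goes at most 62.5 mm and 10.7 degrees, less where a joint would pass 70% of its speed; a pose out of reach is approached as far as the arm can. A call is refused whole if a number of a shift passes 6.25 or a number of a turn 1, either way. A call with a gripper value outside its range is refused whole. The fingers move at their own pace and stop on an object; "newtons" is the grip in N (left out, the last holds). Time passes only in rows, so rows that do not move let the fingers close. It gives the time, the measured TCP pose, the force and the opening at its end, in the units of the state.
- sensors.get_state(): the state, without advancing time (a new reading comes with each control period).
- vision.read_camera(name): name is "scene" or "side" or "wrist"; returns the picture (420x560x3 uint8, blue, green, red); there is no depth.
- vision.calibration(name): a dict with "intrinsics" (3x3 intrinsics, pixels), "R" (3x3) and "t" (3): a world point X has camera coordinates R X + t; the wrist camera has in their place "mount" (4x4, takes a point from camera to tool coordinates, whose origin is the TCP and whose axes are the flange's). Camera axes: x right, y down, z forward; pixel columns grow to the right and rows downward; lengths in m; the calibration is good to about 2 mm. A picture is of the moment at which its call begins: read the wrist's pose just before it. calibration takes no time and is no camera call.
- r.close_job(): hands the job in, once; it reports no verdict.
The state is a dict: "time_s": time; "joint_pos": joint angles; "qvel": joint speeds; "joint_torque": joint torques, N m; "position": TCP position; "eef_rot": TCP orientation; "ft_force": force on the tool from outside, world axes, zero at the start; "moment": the same for the moment, N m; "gripper_width": opening from 0.0 (shut) to 1.0 (fully open).
Only numpy, scipy, OpenCV 4.12 (cv2) and the standard library are available. Lean on these libraries where they do the work, as an engineer would, in place of code of your own. Each camera call takes 0.05 s, during which the arm holds its last target. There are 200 camera calls.

## Working session

There is one attempt and no reset: what is moved stays moved. The work goes in short steps, Python scripts to look and compute and a tool call to move; the robot and the scene stay as the last step left them, time stands still between calls to the robot, and variables do not carry over. Pictures are saved under pics/ and viewed, about 12 in all and at most 16, crops included, and the job is handed in when it is done.

Besides the shell and the picture viewer there is one more tool, called after "Emit:" by a JSON object that holds its "fn" and its "kwargs". move_arm: Moves the arm, as the interface text tells. Its arguments: {"type":"object","properties":{"rotation":{"type":"array"},"dp":{"type":"array"},"jaw":{"type":"array"},"newtons":{"type":"number"}},"required":["rotation","dp","jaw"]}

```bash
ls; mkdir -p pics; python3 - <<'E'
from station import sensors, vision, r
import cv2, numpy as np
s=sensors.get_state(); print({k:np.round(v,3).tolist() for k,v in s.items()})
for n in ("scene","side","wrist"):
    im=vision.read_camera(n); cv2.imwrite(f"pics/{n}0.png",im)
    c=vision.calibration(n); print(n,{k:np.round(v,4).tolist() for k,v in c.items()})
a=cv2.imread("pics/scene0.png")
E
```

```text
pics
{'time_s': 0.0, 'joint_pos': [-1.217, 0.312, 0.014, 1.513, -0.004, 1.319, -0.027], 'qvel': [0.001, -0.0, -0.002, -0.001, 0.0, 0.0, -0.001], 'joint_torque': [0.0, -37.991, 0.146, -23.059, 0.012, 0.014, -0.0], 'position': [0.212, 0.507, 0.303], 'eef_rot': [-3.139, 0.0, 2.746], 'ft_force': [-0.181, -0.25, 0.911], 'moment': [0.014, -0.016, -0.019], 'gripper_width': 1.002}
scene {'intrinsics': [[430.9267, 0.0, 277.0538], [0.0, 430.9267, 207.9581], [0.0, 0.0, 1.0]], 'R': [[-0.7291, 0.6843, -0.0042], [0.5803, 0.615, -0.5339], [-0.3628, -0.3917, -0.8455]], 't': [0.3965, -0.2571, 1.5824]}
side {'intrinsics': [[510.4454, 0.0, 281.8853], [0.0, 510.4454, 209.8631], [0.0, 0.0, 1.0]], 'R': [[0.9928, -0.1186, 0.0165], [-0.0746, -0.7202, -0.6898], [0.0937, 0.6836, -0.7238]], 't': [-0.5555, 0.1207, 1.2871]}
wrist {'intrinsics': [[307.6305, 0.0, 269.9691], [0.0, 307.6305, 208.6978], [0.0, 0.0, 1.0]], 'mount': [[-0.0016, -0.9477, -0.3191, 0.0816], [1.0, -0.0011, -0.0017, -0.0004], [0.0013, -0.3191, 0.9477, -0.0703], [0.0, 0.0, 0.0, 1.0]]}
```

View pics/scene0.png

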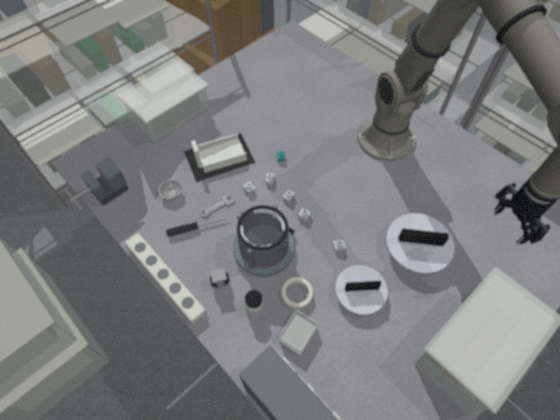

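View pics/side0.png

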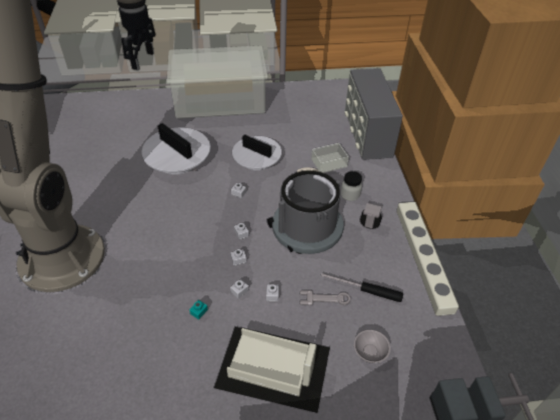

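The scene view shows five bare clamps at (339,246), (304,215), (288,196), (270,178) and (249,187). The look-alikes are the turquoise block at (281,156), which is not wanted, and two lids. The lid at (361,289) is smaller than the one at (420,243), so I take the smaller. The tray is at (220,153) on the black mat and the drum at (264,235). The side view agrees, with clamps at (238,189), (241,229), (239,256), (239,287) and (272,291).

```bash
cat > h.py <<'E'
from station import sensors, vision, r
import cv2, numpy as np
from scipy.spatial.transform import Rotation as Ro
def tcp():
    s=sensors.get_state(); T=np.eye(4); T[:3,:3]=Ro.from_euler('xyz',s['eef_rot']).as_matrix(); T[:3,3]=s['position']; return T
def grab(n,name=None):
    T=tcp(); im=vision.read_camera(n)
    if name: cv2.imwrite('pics/'+name,im); np.save('pics/'+name+'.npy',T)
    return im,T
def cam(n,T=None):
    c=vision.calibration(n); K=np.array(c['intrinsics'])
    if n=='wrist':
        M=T@np.array(c['mount']); return K,M[:3,:3],M[:3,3]
    R=np.array(c['R']); return K,R.T,-R.T@np.array(c['t'])
def ray(n,uv,T=None):
    K,R,o=cam(n,T); d=R@np.linalg.solve(K,[uv[0],uv[1],1]); return o,d/np.linalg.norm(d)
def onz(n,uv,z,T=None):
    o,d=ray(n,uv,T); return o+d*(z-o[2])/d[2]
def two(a,b):
    A=[];B=[]
    for n,uv,T in (a,b):
        o,d=ray(n,uv,T); P=np.eye(3)-np.outer(d,d); A.append(P);B.append(P@o)
    return np.linalg.lstsq(np.vstack(A),np.hstack(B),rcond=None)[0]
def proj(n,X,T=None):
    K,R,o=cam(n,T); p=K@(R.T@(np.array(X)-o)); return p[:2]/p[2]
E
python3 - <<'E'
from h import *
S=[(339,246),(304,215),(288,196),(270,178),(249,187)];D=[(238,189),(241,229),(239,256),(239,287),(272,291)]
for a,b in zip(S,D): print('clamp',onz('scene',a,.016).round(3),onz('side',b,.016).round(3))
print('lid',onz('scene',(361,289),.03).round(3),onz('side',(257,151),.03).round(3))
print('BIG',onz('scene',(420,243),.03).round(3),onz('side',(177,149),.03).round(3))
print('drum',onz('scene',(264,228),.14).round(3),onz('side',(311,192),.14).round(3))
print('tray',onz('scene',(220,153),.02).round(3),onz('side',(271,361),.02).round(3),'handle',onz('scene',(195,150),.09).round(3),onz('side',(309,360),.06).round(3))
print('turq',onz('scene',(281,156),.016).round(3))
for n,p in (('scene',(60,230,90,330)),): 
    im=cv2.imread('pics/scene0.png'); cv2.imwrite('pics/c1.png',cv2.resize(im[120:320,150:400],None,fx=3,fy=3,interpolation=cv2.INTER_CUBIC))
T=tcp(); print(T[:3,:3].round(3))
E
```

```text
clamp [0.459 0.189 0.016] [0.456 0.187 0.016]
clamp [0.459 0.036 0.016] [0.455 0.035 0.016]
clamp [ 0.445 -0.052  0.016] [ 0.444 -0.054  0.016]
clamp [ 0.438 -0.147  0.016] [ 0.439 -0.148  0.016]
clamp [ 0.515 -0.168  0.016] [ 0.516 -0.168  0.016]
lid [0.522 0.33  0.03 ] [0.523 0.331 0.03 ]
BIG [0.278 0.356 0.03 ] [0.284 0.365 0.03 ]
drum [0.629 0.038 0.14 ] [0.633 0.029 0.14 ]
tray [ 0.495 -0.347  0.02 ] [ 0.494 -0.347  0.02 ] handle [ 0.578 -0.364  0.09 ] [ 0.57  -0.374  0.06 ]
turq [ 0.345 -0.191  0.016]
[[-0.923  0.385 -0.001]
 [ 0.385  0.923 -0.002]
 [-0.    -0.002 -1.   ]]
```

View pics/c1.png

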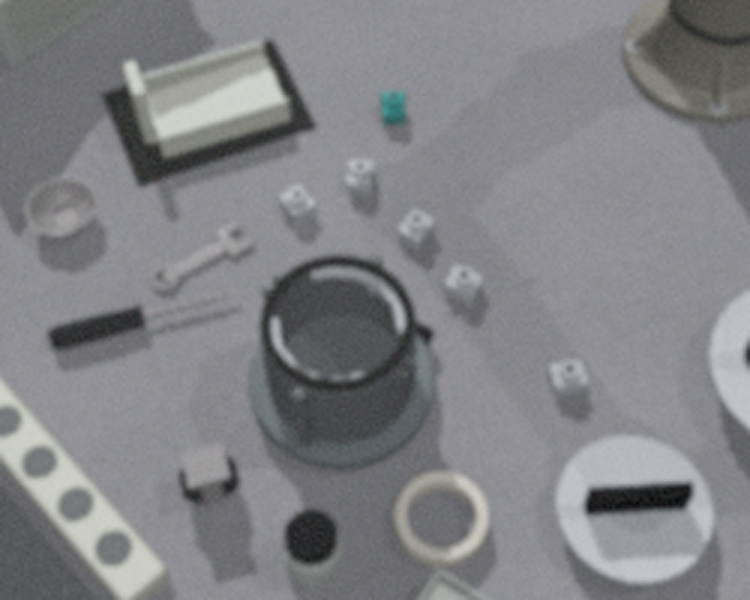

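The clamps agree between both views to about 3 mm, so I move to an overview pose with the wrist camera.

Emit:
{"fn": "move_arm", "kwargs": {"rotation": [[0,0,0],[0,0,0],[0,0,0],[0,0,0],[0,0,0],[0,0,0],[0,0,0],[0,0,0],[0,0,0],[0,0,0],[0,0,0],[0,0,0],[0,0,1],[0,0,1],[0,0,1],[0,0,1],[0,0,1],[0,0,1],[0,0,1],[0,0,1]], "dp": [[-3.85,-3.42,-0.48],[-3.85,-3.42,-0.48],[-3.85,-3.42,-0.48],[-3.85,-3.42,-0.48],[-3.85,-3.42,-0.48],[-3.85,-3.42,-0.48],[-3.85,-3.42,-0.48],[-3.85,-3.42,-0.48],[-3.85,-3.42,-0.48],[-3.85,-3.42,-0.48],[-3.85,-3.42,-0.48],[-3.85,-3.42,-0.48],[0,0,0],[0,0,0],[0,0,0],[0,0,0],[0,0,0],[0,0,0],[0,0,0],[0,0,0]], "jaw": [1,1,1,1,1,1,1,1,1,1,1,1,1,1,1,1,1,1,1,1]}}

```text
time_s: 2.65
position: [0.4799, -0.0492, 0.3612]
eef_rot: [-3.141, -0.0, 1.624]
ft_force: [-0.0, -0.3, -0.4]
gripper_width: 0.999
```

Emit:
{"fn": "move_arm", "kwargs": {"rotation": [[0,0,0.41],[0,0,0],[0,0,0]], "dp": [[0,0,0],[0,0,0],[0,0,0]], "jaw": [1,1,1]}}

```text
time_s: 3.02
position: [0.48, -0.0492, 0.3613]
eef_rot: [-3.141, -0.0, 1.573]
ft_force: [1.0, 0.8, 0.8]
gripper_width: 0.999
```

```bash
python3 - <<'E'
from h import *
im,T=grab('wrist','w1.png'); print(T.round(3)); print(sensors.get_state()['joint_pos'])
cl=[(.457,.188),(.457,.036),(.445,-.053),(.438,-.147),(.515,-.168)]
for c in cl: print(proj('wrist',[*c,.016],T).round(0))
E
```

```text
[[-0.002  1.    -0.     0.48 ]
 [ 1.     0.002  0.    -0.049]
 [ 0.    -0.    -1.     0.361]
 [ 0.     0.     0.     1.   ]]
[-0.55115447  0.16535877  0.72451416  1.59862247 -0.11057646  1.41980989
  0.18480631]
[250. -42.]
[252. 102.]
[245. 170.]
[242. 234.]
[294. 247.]
```

View pics/w1.png

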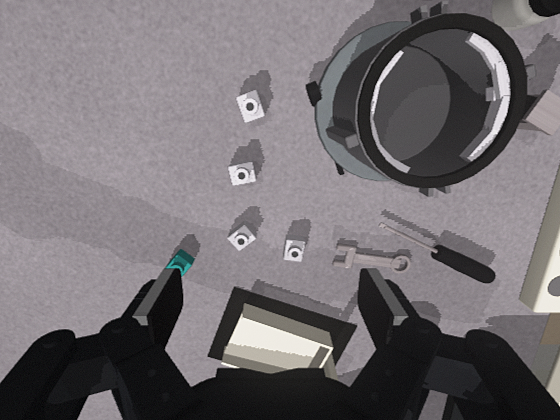

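The wrist view shows four clamps at (250,106), (242,174), (241,239) and (294,250), with the turquoise block at (179,263). It also shows the drum at (430,100), the spanner at (370,257) and the tray at (280,340). I measure centre and yaw from the top faces.

```bash
cat >> h.py <<'E'
def clamps(im,T,seeds,win=22,thr=165,dbg=None):
    """top-face rect on plane z=22mm and boss"""
    g=im.min(axis=2); out=[]
    for (u,v) in seeds:
        u,v=int(u),int(v); m=np.zeros_like(g); m[v-win:v+win,u-win:u+win]=(g[v-win:v+win,u-win:u+win]>thr)*255
        cs,_=cv2.findContours(m,cv2.RETR_EXTERNAL,cv2.CHAIN_APPROX_NONE); c=max(cs,key=cv2.contourArea)
        P=np.array([onz('wrist',p[0],.022,T)[:2]*1000 for p in c],np.float32)
        (cx,cy),(w,h),a=cv2.minAreaRect(P)
        if w<h: w,h,a=h,w,a+90
        a=(a+90)%180-90
        out.append((cx,cy,w,h,a)); print(np.round(out[-1],1))
        if dbg is not None:
            b=cv2.boxPoints(((cx,cy),(w,h),a)); q=np.array([proj('wrist',[x/1000,y/1000,.022],T) for x,y in b]); cv2.polylines(dbg,[np.int32(q*8)],True,(0,0,255),1,shift=3)
    return out
E
python3 - <<'E'
from h import *
im=cv2.imread('pics/w1.png');T=np.load('pics/w1.png.npy'); d=im.copy()
clamps(im,T,[(250,106),(242,174),(241,239),(294,250)],dbg=d)
for p in [(250,106),(241,175),(240,240),(294,251)]: print(onz('wrist',p,.032,T).round(4))
A=cv2.resize(d[80:280,180:320],None,fx=4,fy=4,interpolation=cv2.INTER_CUBIC)[::1]
B=np.hstack([A[0:400],A[400:800]]);cv2.imwrite('pics/w1c.png',cv2.resize(B,(800,int(B.shape[0]*800/B.shape[1]))))
E
```

```text
[454.1  30.3  33.   27.2 -70.3]
[441.1 -56.2  33.2  26.6  11.6]
[ 437.8 -151.3   32.7   26.7   40. ]
[ 514.9 -171.4   32.6   27.6   82.3]
[0.4551 0.0308 0.032 ]
[ 0.4414 -0.0558  0.032 ]
[ 0.4372 -0.1498  0.032 ]
[ 0.5143 -0.167   0.032 ]
```

View pics/w1c.png

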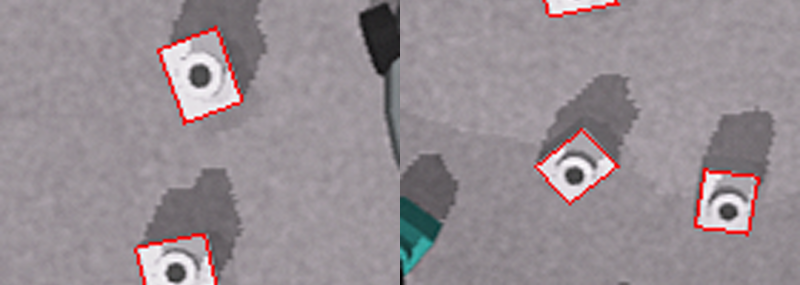

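The fits are clean, with sizes of 33x27 mm. I pick clamp D at (515,-171) first with the jaws partly closed, because the spanner is close by.

Emit:
{"fn": "move_arm", "kwargs": {"rotation": [[0,0,0],[0,0,0],[0,0,0],[0,0,0],[0,0,0],[0,0,0.97],[0,0,0],[0,0,0],[0,0,0],[0,0,0],[0,0,0],[0,0,0]], "dp": [[-2.44,0.7,4.02],[-2.44,0.7,4.02],[-2.44,0.7,4.02],[-2.44,0.7,4.02],[-2.44,0.7,4.02],[0,0,0],[0,0,2.5],[0,0,2.5],[0,0,2],[0,0,1],[0,0,0.5],[0,0,0]], "jaw": [0.2,0.2,0.2,0.2,0.2,0.2,0.2,0.2,0.2,0.2,0.2,0.2], "newtons": 40}}

```text
time_s: 4.58
position: [0.5155, -0.1714, 0.0757]
eef_rot: [3.141, 0.0, 1.436]
ft_force: [-0.1, -0.7, -0.6]
gripper_width: 0.603
```

Emit:
{"fn": "move_arm", "kwargs": {"rotation": [[0,0,0],[0,0,0],[0,0,0],[0,0,0]], "dp": [[0,0,0],[0,0,0],[0,0,0],[0,0,0]], "jaw": [-1,-1,-1,-1]}}

```text
time_s: 5.08
position: [0.5159, -0.1715, 0.0764]
eef_rot: [3.14, 0.0, 1.436]
ft_force: [-0.0, 0.2, 5.2]
gripper_width: 0.319
```

Emit:
{"fn": "move_arm", "kwargs": {"rotation": [[0,0,0],[0,0,0],[0,0,0],[0,0,0],[0,0,0],[0,0,0],[0,0,0],[0,0,0],[0,0,0]], "dp": [[0,0,-2],[0,0,-4],[-3.17,0.16,-3.75],[-3.17,0.16,-3.75],[-3.17,0.16,-3.75],[-3.17,0.16,-3.75],[-3.17,0.16,-3.75],[-3.17,0.16,-3.75],[0,0,0]], "jaw": [-1,-1,-1,-1,-1,-1,-1,-1,-1]}}

```text
time_s: 6.2
position: [0.4975, -0.3654, 0.3633]
eef_rot: [3.138, 0.006, 1.43]
ft_force: [-0.4, 0.2, -0.8]
gripper_width: 0.317
```

```bash
python3 - <<'E'
from h import *
im,T=grab('wrist','w2.png'); print(T.round(3)[:3,3], sensors.get_state()['gripper_width'])
E
```

```text
[ 0.498 -0.365  0.363] 0.318759730411178
```

View pics/w2.png

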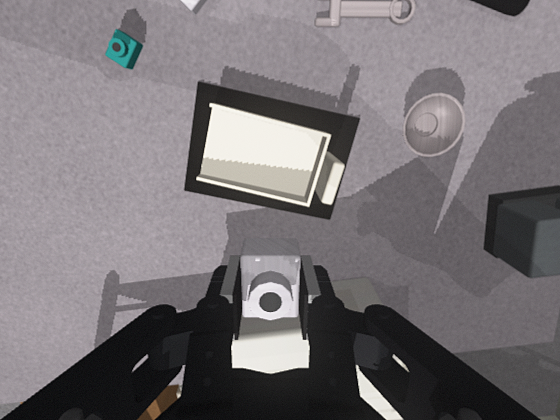

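The tray is fully visible: front edge at (203,142), back corners at (330,135) and (311,206), grip plate at (333,180), and mat corners at (200,82) and (330,218).

```bash
python3 - <<'E'
from h import *
im=cv2.imread('pics/w2.png');T=np.load('pics/w2.png.npy')
for n,p in dict(mat1=(200,82),mat2=(358,117),mat3=(330,218),mat4=(185,188)).items(): print(n,onz('wrist',p,.003,T).round(4))
for n,p in dict(f1=(210,104),f2=(197,180),b1=(330,135),b2=(311,206)).items(): print(n,onz('wrist',p,.039,T).round(4))
g=im.min(axis=2); m=np.zeros_like(g); m[90:215,190:350]=(g[90:215,190:350]>110)*255
cs,_=cv2.findContours(m,cv2.RETR_EXTERNAL,cv2.CHAIN_APPROX_NONE)
for c in sorted(cs,key=cv2.contourArea)[-2:]: print(cv2.contourArea(c), cv2.approxPolyDP(c,4,True)[:,0].tolist())
cv2.imwrite('pics/w2c.png',cv2.resize(im[70:230,170:370],None,fx=4,fy=4,interpolation=cv2.INTER_CUBIC))
E
```

```text
mat1 [ 0.4242 -0.2466  0.003 ]
mat2 [ 0.6247 -0.3192  0.003 ]
mat3 [ 0.5761 -0.4585  0.003 ]
mat4 [ 0.3723 -0.3824  0.003 ]
f1 [ 0.4381 -0.2756  0.039 ]
f2 [ 0.4018 -0.3658  0.039 ]
b1 [ 0.5792 -0.3329  0.039 ]
b2 [ 0.5464 -0.423   0.039 ]
1007.0 [[190, 192], [190, 214], [263, 214], [265, 210], [259, 210], [266, 208]]
9577.0 [[209, 103], [197, 180], [309, 206], [326, 153], [334, 162], [321, 201], [331, 204], [344, 165], [326, 151], [330, 134]]
```

View pics/w2c.png

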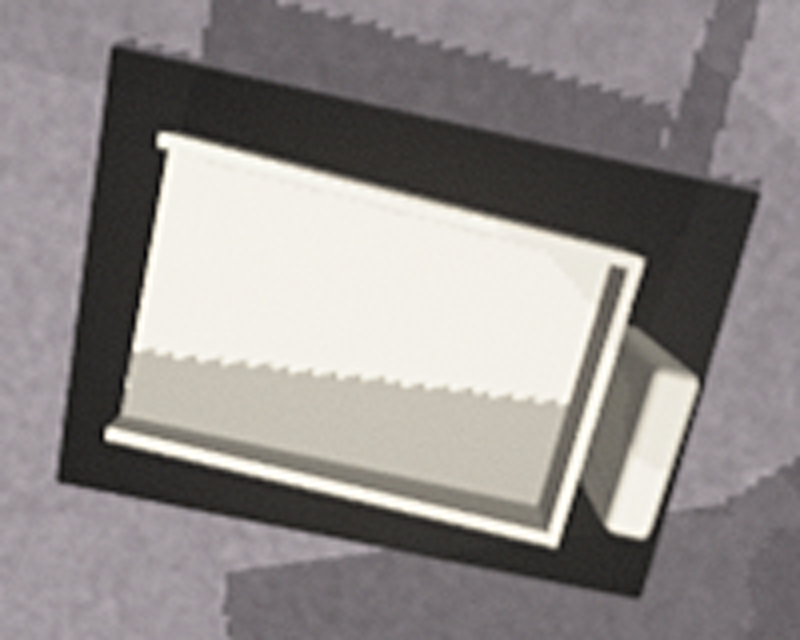

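Emit:
{"fn": "move_arm", "kwargs": {"rotation": [[0,0,0.83],[0,0,0.83],[0,0,0],[0,0,0],[0,0,0],[0,0,0],[0,0,0],[0,0,0],[0,0,0],[0,0,0]], "dp": [[0,0,0],[0,0,0],[-1.45,1.67,3],[0,0,4.5],[0,0,4.5],[0,0,4.5],[0,0,4.5],[0,0,2.5],[0,0,0.5],[0,0,0]], "jaw": [-1,-1,-1,-1,-1,-1,-1,-1,-1,-1]}}

```text
time_s: 7.5
position: [0.5098, -0.3795, 0.1201]
eef_rot: [-3.141, -0.001, 1.205]
ft_force: [-0.0, 0.1, 0.5]
gripper_width: 0.318
```

Emit:
{"fn": "move_arm", "kwargs": {"rotation": [[0,0,0],[0,0,0],[0,0,0],[0,0,0],[0,0,0],[0,0,0],[0,0,0]], "dp": [[0,0,1.8],[0,0,1],[0,0,0],[0,0,0],[0,0,0],[0,0,-2],[0,0,-5]], "jaw": [-1,-1,-1,-0.1,-0.1,-0.1,-0.1]}}

```text
time_s: 8.38
position: [0.5092, -0.3793, 0.1622]
eef_rot: [-3.138, -0.001, 1.205]
ft_force: [1.4, 0.1, 0.4]
gripper_width: 0.449
```

Emit:
{"fn": "move_arm", "kwargs": {"rotation": [[0,0,0],[0,0,0],[0,0,0],[0,0,0],[0,0,0],[0,0,0.91],[0,0,0.91],[0,0,0.91],[0,0,0.91],[0,0,0],[0,0,0],[0,0,0],[0,0,0]], "dp": [[3.77,-2.98,-3.8],[3.77,-2.98,0],[3.77,-2.98,0],[3.77,-2.98,0],[3.77,-2.98,0],[0,0,0],[0,0,0],[0,0,0],[0,0,0],[0,0,4],[0,0,4],[0,0,2],[0,0,0]], "jaw": [0.2,0.2,0.2,0.2,0.2,0.2,0.2,0.2,0.2,0.2,0.2,0.2,0.2]}}

```text
time_s: 10.0
position: [0.4379, -0.1512, 0.1006]
eef_rot: [-3.141, 0.0, 0.696]
ft_force: [0.0, -0.5, 1.2]
gripper_width: 0.599
```

Emit:
{"fn": "move_arm", "kwargs": {"rotation": [[0,0,0],[0,0,0],[0,0,0],[0,0,0],[0,0,0],[0,0,0],[0,0,0],[0,0,0]], "dp": [[0,0,1.7],[0,0,0.7],[0,0,0],[0,0,0],[0,0,0],[0,0,0],[0,0,-3],[0,0,-5]], "jaw": [0.2,0.2,0.2,-1,-1,-1,-1,-1]}}

```text
time_s: 11.0
position: [0.4366, -0.1504, 0.156]
eef_rot: [-3.138, 0.003, 0.696]
ft_force: [2.3, 0.8, 0.5]
gripper_width: 0.319
```

Emit:
{"fn": "move_arm", "kwargs": {"rotation": [[0,0,0],[0,0,0],[0,0,0],[0,0,0],[0,0,-0.91],[0,0,-0.91],[0,0,-0.91],[0,0,-0.91],[0,0,0],[0,0,0],[0,0,0]], "dp": [[-1.3,4.99,-3],[-1.3,4.99,-1],[-1.3,4.99,0],[-1.3,4.99,0],[0,0,0],[0,0,0],[0,0,0],[0,0,0],[0,0,3.5],[0,0,3.5],[0,0,0]], "jaw": [-1,-1,-1,-1,-1,-1,-1,-1,-1,-1,-1]}}

```text
time_s: 12.38
position: [0.5243, -0.3356, 0.1231]
eef_rot: [-3.134, -0.002, 1.204]
ft_force: [-0.7, -0.3, -0.5]
gripper_width: 0.314
```

Emit:
{"fn": "move_arm", "kwargs": {"rotation": [[0,0,0],[0,0,0],[0,0,0],[0,0,0],[0,0,0],[0,0,0],[0,0,0]], "dp": [[0,0,2.4],[0,0,1],[0,0,0],[0,0,0],[0,0,0],[0,0,-2],[0,0,-5]], "jaw": [-1,-1,-1,-0.1,-0.1,-0.1,-0.1]}}

```text
time_s: 13.25
position: [0.5255, -0.3363, 0.1626]
eef_rot: [-3.137, -0.001, 1.205]
ft_force: [0.3, 0.9, -0.5]
gripper_width: 0.446
```

Emit:
{"fn": "move_arm", "kwargs": {"rotation": [[0,0,0],[0,0,0],[0,0,0],[0,0,0],[0,0,0],[0,0,0],[0,0,-1],[0,0,-1],[0,0,-1],[0,0,-1],[0,0,0],[0,0,0],[0,0,0]], "dp": [[3.88,-3,-3.5],[3.88,-3,0],[3.88,-3,0],[3.88,-3,0],[3.88,-3,0],[3.88,-3,0],[0,0,0],[0,0,0],[0,0,0],[0,0,0],[0,0,4],[0,0,4],[0,0,1]], "jaw": [0.4,0.4,0.4,0.4,0.4,0.4,0.4,0.4,0.4,0.4,0.4,0.4,0.4]}}

```text
time_s: 14.88
position: [0.4404, -0.0557, 0.1068]
eef_rot: [-3.139, -0.001, 1.762]
ft_force: [-0.3, -0.5, -0.0]
gripper_width: 0.704
```

Emit:
{"fn": "move_arm", "kwargs": {"rotation": [[0,0,0],[0,0,0],[0,0,0],[0,0,0],[0,0,0],[0,0,0],[0,0,0],[0,0,0]], "dp": [[0,0,2],[0,0,0.9],[0,0,0],[0,0,0],[0,0,0],[0,0,0],[0,0,-3],[0,0,-5]], "jaw": [0.4,0.4,0.4,-1,-1,-1,-1,-1]}}

```text
time_s: 15.88
position: [0.4399, -0.0555, 0.1582]
eef_rot: [-3.137, -0.0, 1.763]
ft_force: [1.0, 1.2, -0.4]
gripper_width: 0.387
```

Emit:
{"fn": "move_arm", "kwargs": {"rotation": [[0,0,0],[0,0,0],[0,0,0],[0,0,0],[0,0,0],[0,0,0],[0,0,1],[0,0,1],[0,0,1],[0,0,1],[0,0,0],[0,0,0],[0,0,0]], "dp": [[-5.07,-0.65,-3],[-5.07,-0.65,-1],[-5.07,-0.65,0],[-5.07,-0.65,0],[-5.07,-0.65,0],[-5.07,-0.65,0],[0,0,0],[0,0,0],[0,0,0],[0,0,0],[0,0,3.5],[0,0,3.5],[0,0,0]], "jaw": [-1,-1,-1,-1,-1,-1,-1,-1,-1,-1,-1,-1,-1]}}

```text
time_s: 17.5
position: [0.4598, -0.3597, 0.1256]
eef_rot: [-3.135, -0.003, 1.204]
ft_force: [-0.4, 0.8, -0.3]
gripper_width: 0.388
```

Emit:
{"fn": "move_arm", "kwargs": {"rotation": [[0,0,0],[0,0,0],[0,0,0],[0,0,0],[0,0,0],[0,0,0],[0,0,0]], "dp": [[0,0,2],[0,0,1],[0,0,0],[0,0,0],[0,0,0],[0,0,-2],[0,0,-5]], "jaw": [-1,-1,-1,0,0,0,0]}}

```text
time_s: 18.38
position: [0.4605, -0.3606, 0.1683]
eef_rot: [-3.137, -0.001, 1.204]
ft_force: [0.4, 0.3, 1.0]
gripper_width: 0.498
```

Emit:
{"fn": "move_arm", "kwargs": {"rotation": [[0,0,0],[0,0,0],[0,0,0],[0,0,0],[0,0,0],[0,0,0],[0,0,0],[0,0,-1],[0,0,-1],[0,0,-1],[0,0,-1],[0,0,-1],[0,0,0],[0,0,0],[0,0,0]], "dp": [[5.2,-2.1,-3],[5.2,-2.1,0],[5.2,-2.1,0],[5.2,-2.1,0],[5.2,-2.1,0],[5.2,-2.1,0],[5.2,-2.1,0],[0,0,0],[0,0,0],[0,0,0],[0,0,0],[0,0,0],[0,0,4],[0,0,4],[0,0,1]], "jaw": [0.3,0.3,0.3,0.3,0.3,0.3,0.3,0.3,0.3,0.3,0.3,0.3,0.3,0.3,0.3]}}

```text
time_s: 20.25
position: [0.4533, 0.0293, 0.1073]
eef_rot: [-3.139, -0.001, 1.902]
ft_force: [0.1, 0.0, -0.0]
gripper_width: 0.651
```

Emit:
{"fn": "move_arm", "kwargs": {"rotation": [[0,0,0],[0,0,0],[0,0,0],[0,0,0],[0,0,0],[0,0,0],[0,0,0],[0,0,0]], "dp": [[0,0,2],[0,0,0.9],[0,0,0],[0,0,0],[0,0,0],[0,0,0],[0,0,-3],[0,0,-5]], "jaw": [0.3,0.3,0.3,-1,-1,-1,-1,-1]}}

```text
time_s: 21.25
position: [0.4529, 0.0297, 0.1586]
eef_rot: [-3.137, -0.0, 1.902]
ft_force: [1.7, 0.6, -1.0]
gripper_width: 0.317
```

Emit:
{"fn": "move_arm", "kwargs": {"rotation": [[0,0,0],[0,0,0],[0,0,0],[0,0,0],[0,0,0],[0,0,0],[0,0,0],[0,0,1],[0,0,1],[0,0,1],[0,0,1],[0,0,1],[0,0,0],[0,0,0],[0,0,0]], "dp": [[-4.83,-1.31,-3],[-4.83,-1.31,-1],[-4.83,-1.31,0],[-4.83,-1.31,0],[-4.83,-1.31,0],[-4.83,-1.31,0],[-4.83,-1.31,0],[0,0,0],[0,0,0],[0,0,0],[0,0,0],[0,0,0],[0,0,3.5],[0,0,3.5],[0,0,0]], "jaw": [-1,-1,-1,-1,-1,-1,-1,-1,-1,-1,-1,-1,-1,-1,-1]}}

```text
time_s: 23.12
position: [0.4764, -0.3178, 0.1262]
eef_rot: [-3.135, -0.002, 1.205]
ft_force: [-0.2, 0.3, -0.6]
gripper_width: 0.314
```

Emit:
{"fn": "move_arm", "kwargs": {"rotation": [[0,0,0],[0,0,0],[0,0,0],[0,0,0],[0,0,0],[0,0,0],[0,0,0]], "dp": [[0,0,2],[0,0,1],[0,0,0],[0,0,0],[0,0,0],[0,0,-2],[0,0,-5]], "jaw": [-1,-1,-1,-0.1,-0.1,-0.1,-0.1]}}

```text
time_s: 24.0
position: [0.477, -0.3173, 0.1679]
eef_rot: [-3.135, -0.003, 1.205]
ft_force: [1.4, -0.7, -0.2]
gripper_width: 0.45
```

Emit:
{"fn": "move_arm", "kwargs": {"rotation": [[0,0,0],[0,0,0],[0,0,0],[0,0,0],[0,0,0],[0,0,0],[0,0,0],[0,0,0],[0,0,0],[0,0,-0.87],[0,0,-0.87],[0,0,-0.87],[0,0,0],[0,0,0]], "dp": [[4.89,-2.11,-1.45],[4.89,-2.11,-1.45],[4.89,-2.11,-1.45],[4.89,-2.11,-1.45],[4.89,-2.11,-1.45],[4.89,-2.11,-1.45],[4.89,-2.11,-1.45],[4.89,-2.11,-1.45],[4.89,-2.11,-1.45],[0,0,0],[0,0,0],[0,0,0],[0,0,0],[0,0,0]], "jaw": [1,1,1,1,1,1,1,1,1,1,1,1,1,1]}}

```text
time_s: 25.75
position: [0.458, 0.1591, 0.2997]
eef_rot: [-3.141, -0.001, 1.567]
ft_force: [0.2, -1.7, -0.0]
gripper_width: 1.003
```

```bash
python3 - <<'E'
from h import *
im,T=grab('wrist','w3.png'); print(T.round(4)[:3,3]); p=proj('wrist',[.457,.188,.022],T); print(p)
clamps(im,T,[p])
a,_=grab('scene','s2.png'); b,_=grab('side','d2.png')
cv2.imwrite('pics/m3.png',np.hstack([cv2.resize(im,(448,336)),cv2.resize(a[120:240,150:300],(352,282))[:, :] if 0 else cv2.copyMakeBorder(cv2.resize(a[120:240,160:292],(352,320)),0,16,0,0,0)]))
E
```

```text
[0.458  0.1591 0.2997]
[269.17802791 154.08847757]
[456.3 183.5  32.4  26.5 -33.1]
```

View pics/m3.png

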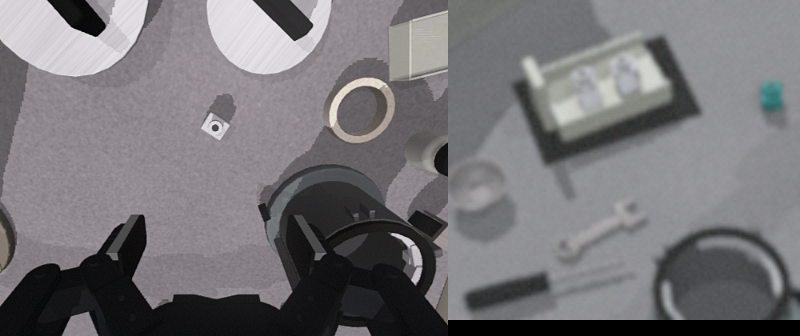

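The tray now holds four clamps. Clamp E is at (215,126) in the left-hand picture, which is (0.456, 0.1835) with its long side at -33°, and the small lid is beyond it. I pick E across its 34 mm side.

Emit:
{"fn": "move_arm", "kwargs": {"rotation": [[0,0,0],[0,0,1],[0,0,1],[0,0,1],[0,0,1],[0,0,0.1],[0,0,0],[0,0,0],[0,0,0],[0,0,0],[0,0,0],[0,0,0]], "dp": [[2.44,-0.17,0],[0,0,0],[0,0,0],[0,0,0],[0,0,0],[0,0,0],[0,0,5],[0,0,5],[0,0,5],[0,0,4.5],[0,0,0],[0,0,0]], "jaw": [0.4,0.4,0.4,0.4,0.4,0.4,0.4,0.4,0.4,0.4,0.4,0.4]}}

```text
time_s: 27.4
position: [0.4578, 0.184, 0.1059]
eef_rot: [3.14, -0.002, 0.997]
ft_force: [0.1, -0.2, 0.5]
gripper_width: 0.7
```

Emit:
{"fn": "move_arm", "kwargs": {"rotation": [[0,0,0],[0,0,0],[0,0,0],[0,0,0],[0,0,0],[0,0,0],[0,0,0],[0,0,0],[0,0,0]], "dp": [[0,0,1.7],[0,0,1],[0,0,0],[0,0,0],[0,0,0],[0,0,0],[0,0,-3],[0,0,-5],[0,0,-4]], "jaw": [0.4,0.4,0.4,-1,-1,-1,-1,-1,-1]}}

```text
time_s: 28.52
position: [0.4566, 0.1833, 0.199]
eef_rot: [3.141, -0.0, 0.996]
ft_force: [0.1, 0.7, 0.1]
gripper_width: 0.387
```

Emit:
{"fn": "move_arm", "kwargs": {"rotation": [[0,0,0],[0,0,0],[0,0,0],[0,0,0],[0,0,0],[0,0,0],[0,0,0],[0,0,0],[0,0,0],[0,0,0.976],[0,0,0.976],[0,0,0.976],[0,0,0.976],[0,0,0.976],[0,0,0.976],[0,0,0.976],[0,0,0.976],[0,0,0.976],[0,0,0.976]], "dp": [[-4.9,2.91,0],[-4.9,2.91,0],[-4.9,2.91,0],[-4.9,2.91,0],[-4.9,2.91,0],[-4.9,2.91,0],[-4.9,2.91,0],[-4.9,2.91,0],[-4.9,2.91,0],[0,0,0],[0,0,0],[0,0,0],[0,0,0],[0,0,0],[0,0,0],[0,0,0],[0,0,0],[0,0,0],[0,0,0]], "jaw": [-1,-1,-1,-1,-1,-1,-1,-1,-1,-1,-1,-1,-1,-1,-1,-1,-1,-1,-1]}}

```text
time_s: 30.9
position: [0.4367, -0.3288, 0.1972]
eef_rot: [-3.141, 0.001, -0.371]
ft_force: [0.2, -0.3, 0.6]
gripper_width: 0.383
```

```bash
python3 - <<'E'
from h import *
im,T=grab('wrist','w4.png'); print(T.round(4)); print(sensors.get_state()['joint_pos'].round(2) if hasattr(sensors.get_state()['joint_pos'],'round') else sensors.get_state()['joint_pos'])
E
```

```text
[[ 9.320e-01 -3.624e-01 -4.000e-04  4.367e-01]
 [-3.624e-01 -9.320e-01  6.000e-04 -3.288e-01]
 [-6.000e-04 -4.000e-04 -1.000e+00  1.972e-01]
 [ 0.000e+00  0.000e+00  0.000e+00  1.000e+00]]
[-0.2   0.7   1.26  1.71 -0.69  1.27 -0.73]
```

View pics/w4.png

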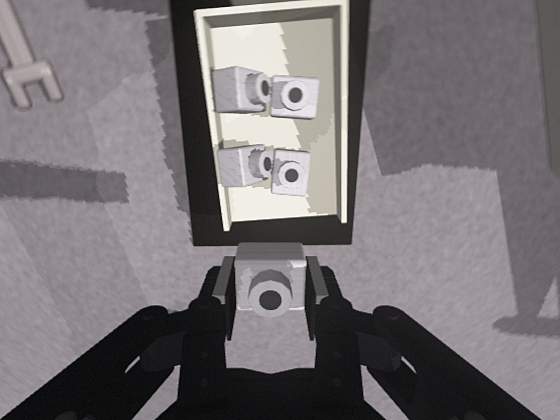

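Four clamps are in the tray, and the two on the left at (240,90) and (245,165) lie on their sides. I check the free length at the front.

```bash
python3 - <<'E'
from h import *
T=np.load('pics/w4.png.npy'); O=np.array([.4914,-.3493]);a=np.radians(159);f=np.array([np.cos(a),np.sin(a)]);l=np.array([-f[1],f[0]])
for n,p,z in [('lipL',(230,222),.02),('lipR',(338,216),.02),('wallfrontL',(226,230),.039),('wallfrontR',(345,221),.039),('wallbackL',(196,11),.039),('wallbackR',(349,2),.039),('clampR front bottom',(290,193),.037),('clampL front top',(245,185),.045),('clampL front low',(225,187),.017)]:
    d=onz('wrist',p,z,T)[:2]-O; print(n,(d@f*1000).round(1),(d@l*1000).round(1))
E
```

```text
lipL 71.1 -33.6
lipR 66.2 59.2
wallfrontL 70.6 -34.4
wallfrontR 63.5 60.6
wallbackL -81.9 -45.8
wallbackR -86.3 52.3
clampR front bottom 40.7 16.6
clampL front top 32.0 -17.5
clampL front low 40.8 -36.7
```

The tray has shifted about 8 mm and turned about 3° on the mat, likely when a clamp caught its left wall. I lower E at the front, nudge the front row back with it, and release.

Emit:
{"fn": "move_arm", "kwargs": {"rotation": [[0,0,-0.4],[0,0,0],[0,0,0],[0,0,0],[0,0,0],[0,0,0],[0,0,0],[0,0,0],[0,0,0],[0,0,0],[0,0,0]], "dp": [[0,1.1,0],[0,0,3],[0,0,3],[0,0,2],[0,0,1],[0,0,0.5],[0,0,0],[0.5,0,0.05],[0.5,0,0.05],[0.6,0,0.05],[0,0,0]], "jaw": [-1,-1,-1,-1,-1,-1,-1,-1,-1,-1,-1]}}

```text
time_s: 32.33
position: [0.4489, -0.3443, 0.101]
eef_rot: [3.141, -0.001, -0.309]
ft_force: [0.2, -0.1, 0.6]
gripper_width: 0.388
```

Emit:
{"fn": "move_arm", "kwargs": {"rotation": [[0,0,0],[0,0,0],[0,0,0],[0,0,0],[0,0,0],[0,0,0],[0,0,0]], "dp": [[0,0,0],[0,0,0],[0,0,0],[0,0,-2],[0,0,-4],[0,0,-5],[0,0,0]], "jaw": [-0.06,-0.06,-0.06,-0.06,-0.06,-0.06,-0.06]}}

```text
time_s: 33.2
position: [0.449, -0.3472, 0.2168]
eef_rot: [3.137, -0.009, -0.311]
ft_force: [-0.2, -0.4, 0.1]
gripper_width: 0.465
```

```bash
python3 - <<'E'
from h import *
im,T=grab('wrist','w5.png'); print(T.round(4)); print(np.round(sensors.get_state()['joint_pos'],2))
E
```

```text
[[ 0.952  -0.3061  0.0075  0.449 ]
 [-0.3061 -0.952  -0.007  -0.3472]
 [ 0.0093  0.0043 -0.9999  0.2168]
 [ 0.      0.      0.      1.    ]]
[-0.15  0.69  1.23  1.64 -0.67  1.3  -0.69]
```

View pics/w5.png

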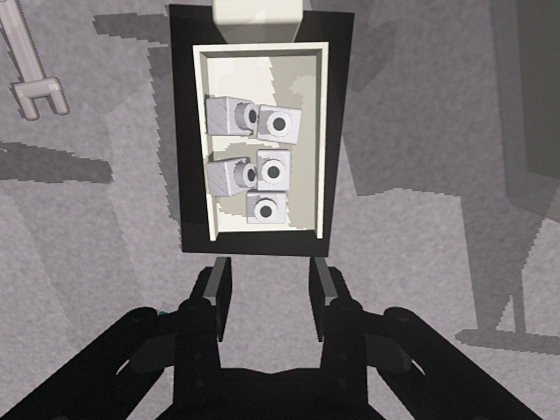

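All five clamps are in the tray. The front corners are at (212,240) and (321,238), the back corners at (194,46) and (328,43), and the plate top is near (258,20). Next I compute the tray pose and the drum mouth.

```bash
python3 - <<'E'
from h import *
T=np.load('pics/w5.png.npy')
P={n:onz('wrist',p,.039,T)[:2] for n,p in dict(fl=(212,240),fr=(321,238),bl=(194,46),br=(328,43)).items()}
fc=(P['fl']+P['fr'])/2; bc=(P['bl']+P['br'])/2; O=(fc+bc)/2; f=fc-bc; print('O',O.round(4),'L',np.linalg.norm(f).round(4),'yaw',np.degrees(np.arctan2(f[1],f[0])).round(1), 'wid',np.linalg.norm(P['fl']-P['fr']).round(4),np.linalg.norm(P['bl']-P['br']).round(4))
w=(P['fl']+P['bl']-P['fr']-P['br']); print('yaw from width', np.degrees(np.arctan2(w[1],w[0])).round(1)+90)
f/=np.linalg.norm(f); print('handle',(O-.086*f).round(4), 'plate front edge seen', onz('wrist',(259,40),.095,T).round(4))
im=cv2.imread('pics/w1.png'); T=np.load('pics/w1.png.npy'); hsv=im.max(axis=2)
m=np.uint8(im.max(axis=2)<45)*255; m[:, :330]=0; m[200:]=0; m=cv2.morphologyEx(m,cv2.MORPH_OPEN,np.ones((7,7)))
cs,_=cv2.findContours(m,cv2.RETR_EXTERNAL,cv2.CHAIN_APPROX_NONE); c=max(cs,key=cv2.contourArea); e=cv2.fitEllipse(cv2.convexHull(c)); print(e)
P=np.array([onz('wrist',p[0],.146,T)[:2] for p in cv2.convexHull(c)],np.float32); print('mouth',cv2.minEnclosingCircle(P*1000), cv2.fitEllipse(P*1000))
E
```

```text
O [ 0.4969 -0.3591] L 0.1533 yaw 163.4 wid 0.0959 0.0971
yaw from width 163.2
handle [ 0.5793 -0.3837] plate front edge seen [ 0.5632 -0.3788  0.095 ]
((443.6698303222656, 96.60595703125), (153.61898803710938, 181.4427947998047), 52.6296272277832)
mouth ((634.791015625, 32.339900970458984), 76.80486297607422) ((632.2294921875, 35.4329833984375), (134.4330291748047, 148.82705688476562), 90.36565399169922)
```

Emit:
{"fn": "move_arm", "kwargs": {"rotation": [[0,0,0],[0,0,0],[0,0,0],[0,0,-0.95],[0,0,-0.95],[0,0,-0.95],[0,0,-0.95],[0,0,-0.95],[0,0,-0.95],[0,0,-0.95],[0,0,-0.95],[0,0,-0.95],[0,0,-0.95],[0,0,-0.95],[0,0,-0.95],[0,0,0],[0,0,0]], "dp": [[4.53,-0.09,0],[4.53,-0.09,0],[4.53,-0.09,0],[0,0,0],[0,0,0],[0,0,0],[0,0,0],[0,0,0],[0,0,0],[0,0,0],[0,0,0],[0,0,0],[0,0,0],[0,0,0],[0,0,0],[0,0,0],[0,0,0]], "jaw": [0.2,0.2,0.2,0.2,0.2,0.2,0.2,0.2,0.2,0.2,0.2,0.2,0.2,0.2,0.2,0.2,0.2]}}

```text
time_s: 35.38
position: [0.5781, -0.383, 0.2104]
eef_rot: [-3.141, -0.0, 1.279]
ft_force: [-0.1, 0.2, 0.1]
gripper_width: 0.599
```

```bash
python3 - <<'E'
from h import *
im,T=grab('wrist','w6.png'); print(T.round(4)); print(np.round(sensors.get_state()['joint_pos'],2))
E
```

```text
[[ 2.875e-01  9.578e-01 -9.000e-04  5.781e-01]
 [ 9.578e-01 -2.875e-01  7.000e-04 -3.830e-01]
 [ 4.000e-04 -1.000e-03 -1.000e+00  2.104e-01]
 [ 0.000e+00  0.000e+00  0.000e+00  1.000e+00]]
[ 0.15  0.77  0.79  1.21 -0.53  1.36  0.6 ]
```

View pics/w6.png

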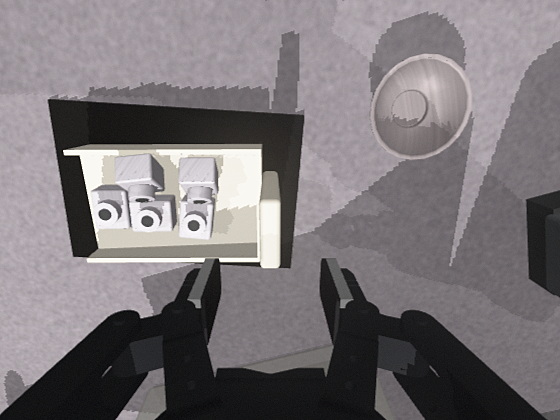

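The plate top at (270,220) is centred between the fingers. I lower, grip at 80 N and lift.

```bash
python3 - <<'E'
from h import *
T=np.load('pics/w6.png.npy'); X=onz('wrist',(270,220),.095,T); print(X, T[:3,:3].T@(X-T[:3,3]))
E
```

```text
[ 0.58163255 -0.37229075  0.095     ] [0.01120756 0.00041572 0.1154505 ]
```

Emit:
{"fn": "move_arm", "kwargs": {"rotation": [[0,0,0],[0,0,0],[0,0,0],[0,0,0],[0,0,0],[0,0,0],[0,0,0],[0,0,0],[0,0,0],[0,0,0]], "dp": [[0,0,3],[0,0,3],[0,0,2],[0,0,0.6],[0,0,0],[0,0,0],[0,0,0],[0,0,0],[0,0,0],[0,0,0]], "jaw": [0.2,0.2,0.2,0.2,0.2,0.2,-1,-1,-1,-1], "newtons": 80}}

```text
time_s: 36.67
position: [0.5785, -0.3835, 0.1258]
eef_rot: [3.141, 0.0, 1.281]
ft_force: [-0.6, 0.3, 3.5]
gripper_width: 0.155
```

Emit:
{"fn": "move_arm", "kwargs": {"rotation": [[0,0,0],[0,0,0],[0,0,0],[0,0,0],[0,0,0],[0,0,0],[0,0,0],[0,0,0],[0,0,0]], "dp": [[0,0,-0.5],[0,0,-1],[0,0,-2],[0,0,-3],[0,0,-3],[0,0,-3],[0,0,-3],[0,0,-2],[0,0,0]], "jaw": [-1,-1,-1,-1,-1,-1,-1,-1,-1]}}

```text
time_s: 37.8
position: [0.5786, -0.3843, 0.3034]
eef_rot: [3.136, 0.003, 1.281]
ft_force: [-0.3, 0.1, -4.8]
gripper_width: 0.155
```

Emit:
{"fn": "move_arm", "kwargs": {"rotation": [[0,0,0],[0,0,0],[0,0,0],[0,0,0],[0,0,0],[0,0,0],[0,0,0],[0,0,0],[0,0,0],[0,0,0],[0,0,0],[0,0,0],[0,0,0],[0,0,0],[0,0,-0.5],[0,0,-0.5],[0,0,-0.5],[0,0,-0.5],[0,0,-0.5],[0,0,0]], "dp": [[1.5,0.1,0],[2.5,0.2,0],[3.5,0.25,0],[3.7,0.25,0],[3.7,0.25,0],[3.7,0.25,0],[3.7,0.25,0],[3.7,0.25,0],[3.7,0.25,0],[3.7,0.25,0],[3.7,0.25,0],[3.5,0.25,0],[2.5,0.25,0],[1.5,0.2,0],[0.2,0.2,0],[0,0,0],[0,0,0],[0,0,0],[0,0,0],[0,0,0]], "jaw": [-1,-1,-1,-1,-1,-1,-1,-1,-1,-1,-1,-1,-1,-1,-1,-1,-1,-1,-1,-1]}}

```text
time_s: 40.3
position: [0.739, 0.036, 0.2992]
eef_rot: [-3.14, -0.0, 1.628]
ft_force: [0.1, 0.0, -3.8]
gripper_width: 0.153
```

```bash
python3 - <<'E'
from h import *
im,T=grab('wrist','w7.png'); print(T.round(4)); print(np.round(sensors.get_state()['joint_pos'],2))
a,_=grab('scene','s7.png'); cv2.imwrite('pics/m7.png',np.hstack([cv2.resize(im,(448,336)),cv2.resize(a[120:320,170:379],(352,336))]))
# mouth in tool frame
for q in [(.632,.033,.146)]: print(T[:3,:3].T@(np.array(q)-T[:3,3]))
E
```

```text
[[-5.760e-02  9.983e-01 -1.600e-03  7.390e-01]
 [ 9.983e-01  5.760e-02 -0.000e+00  3.600e-02]
 [ 1.000e-04 -1.600e-03 -1.000e+00  2.992e-01]
 [ 0.000e+00  0.000e+00  0.000e+00  1.000e+00]]
[-0.35  0.81  0.71  0.85 -0.5   1.61  0.22]
[ 0.00317142 -0.10670156  0.15337957]
```

View pics/m7.png

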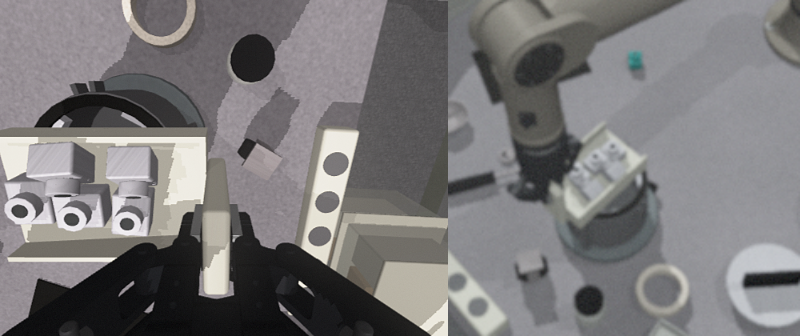

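All five clamps are in the tray over the drum, and the wrist force of -3.8 N fits their weight. I now pre-tilt 16° about the lip and check the joints.

Emit:
{"fn": "move_arm", "kwargs": {"rotation": [[0,0,0],[-0.5,0,0],[-0.5,0,0],[-0.5,0,0],[-0.5,0,0],[0,0,0]], "dp": [[-0.2,0,0],[0,-0.8,-1.05],[0,-0.8,-1.05],[0,-0.8,-1.05],[0,-0.8,-1.05],[0,0,0]], "jaw": [-1,-1,-1,-1,-1,-1]}}

```text
time_s: 41.15
position: [0.7016, 0.0314, 0.3391]
eef_rot: [2.864, -0.002, 1.629]
ft_force: [0.5, -0.9, -3.9]
gripper_width: 0.157
```

```bash
cat >> h.py <<'E'
def lip():
    T=tcp(); p=T@np.array([.005,-.161,.104,1]); m=np.array([.632,.033,.146]); d=np.array([m[0],m[1],0])/np.hypot(*m[:2])
    # want lip 20mm beyond mouth centre, z .172
    tgt=np.array([*(m+.020*d)[:2],.172]); print('T',T[:3,3].round(3),'lip',p[:3].round(4),'tgt',tgt.round(4),'move tool cm',(T[:3,:3].T@(tgt-p[:3])*100).round(2)); print('q',np.round(sensors.get_state()['joint_pos'],2),'F',np.round(sensors.get_state()['ft_force'],1), 'tilt',np.degrees(np.arccos(-T[2,2])).round(1))
E
python3 -c "
from h import *
lip()"
```

```text
T [0.702 0.031 0.339] lip [0.5753 0.0293 0.1949] tgt [0.652 0.034 0.172] move tool cm [0.03 6.76 4.31]
q [-0.54  0.53  0.78  1.27 -0.44  1.21  0.27] F [ 0.5 -0.9 -3.9] tilt 15.9
```

Emit:
{"fn": "move_arm", "kwargs": {"rotation": [[0,0,0],[0,0,0],[0,0,0],[0,0,0],[0,0,0],[0,0,0],[0,0,0],[0,0,0],[0,0,0],[0,0,0],[0,0,0]], "dp": [[0,0.2,0.1],[0,0.5,0.3],[0,0.8,0.5],[0,1,0.6],[0,1,0.6],[0,1,0.6],[0,0.9,0.6],[0,0.7,0.5],[0,0.5,0.3],[0,0.2,0.2],[0,0,0]], "jaw": [-1,-1,-1,-1,-1,-1,-1,-1,-1,-1,-1]}}

```text
time_s: 42.52
position: [0.7804, 0.0367, 0.3156]
eef_rot: [2.863, -0.0, 1.63]
ft_force: [1.1, -0.4, -4.9]
gripper_width: 0.155
```

```bash
python3 -c "
from h import *
lip()
a,_=grab('side','d8.png'); b,_=grab('scene','s8.png'); cv2.imwrite('pics/m8.png',np.hstack([cv2.resize(a[60:280,200:460],(400,338)),cv2.resize(b[100:320,150:410],(400,338))]))"
```

```text
T [0.78  0.037 0.316] lip [0.6542 0.0342 0.1713] tgt [0.652 0.034 0.172] move tool cm [-0.   -0.2  -0.13]
q [-0.42  0.72  0.73  1.02 -0.53  1.28  0.26] F [ 1.1 -0.4 -4.9] tilt 16.0
```

View pics/m8.png

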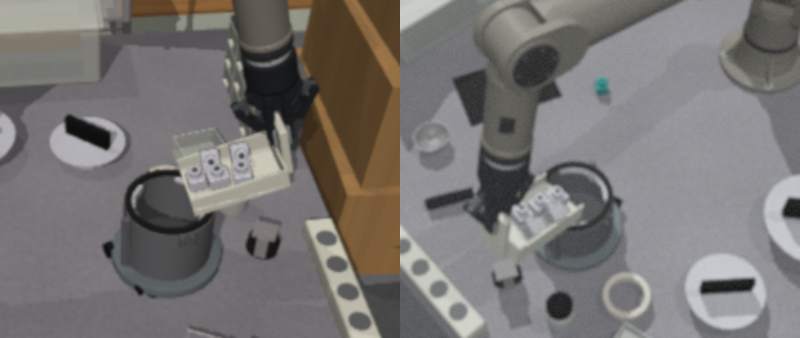

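The lip sits over the outer half of the mouth, so I tip the tray.

Emit:
{"fn": "move_arm", "kwargs": {"rotation": [[-0.5,0,0],[-0.5,0,0],[-0.5,0,0],[-0.5,0,0],[-0.5,0,0],[-0.5,0,0],[-0.5,0,0],[-0.5,0,0],[-0.5,0,0],[-0.5,0,0],[0,0,0],[0,0,0],[0,0,0],[0,0,0],[0,0,0],[0,0,0]], "dp": [[0,-0.9,-1.1],[0,-0.8,-1.05],[0,-0.8,-1.05],[0,-0.8,-1.05],[0,-0.8,-1.05],[0,-0.8,-1.05],[0,-0.8,-1.05],[0,-0.8,-1.05],[0,-0.8,-1.05],[0,-0.8,-1.05],[0,0,0],[0,0,0],[0,0,0],[0,0,0],[0,0,0],[0,0,0]], "jaw": [-1,-1,-1,-1,-1,-1,-1,-1,-1,-1,-1,-1,-1,-1,-1,-1]}}

```text
time_s: 44.62
position: [0.6645, 0.0328, 0.3541]
eef_rot: [2.211, -0.005, 1.639]
ft_force: [-0.1, -0.9, -1.8]
gripper_width: 0.153
```

```bash
python3 -c "
from h import *
lip()
a,_=grab('side','d9.png'); b,_=grab('scene','s9.png'); c,_=grab('wrist','w9.png'); cv2.imwrite('pics/m9.png',np.hstack([cv2.resize(a[60:280,200:460],(266,225)),cv2.resize(b[100:320,150:410],(266,225)),cv2.resize(c,(266,225))]))"
```

```text
T [0.665 0.033 0.354] lip [0.6515 0.0378 0.1628] tgt [0.652 0.034 0.172] move tool cm [-0.37  0.75 -0.53]
q [-0.91  0.16  0.94  1.94 -0.78  0.22  0.71] F [-0.1 -0.9 -1.8] tilt 53.3
```

View pics/m9.png

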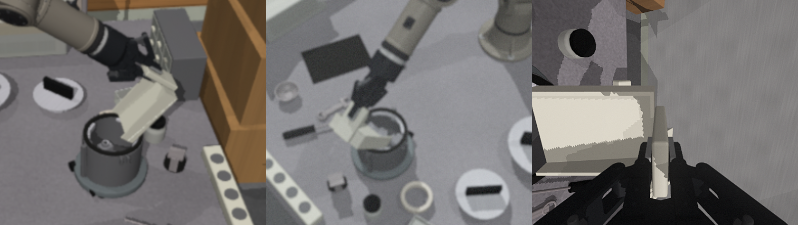

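The tray looks empty, and the force fell to -1.8 N, which is the tray alone. I raise it and level it.

Emit:
{"fn": "move_arm", "kwargs": {"rotation": [[0,0,0],[0,0,0],[0.9,0,0],[0.9,0,0],[0.9,0,0],[0.9,0,0],[0.9,0,0],[0.9,0,0],[0.9,0,0],[0.36,0,0],[0,0,0],[0,0,0]], "dp": [[0,1.6,-1.2],[0,1.6,-1.2],[0,0,0],[0,0,0],[0,0,0],[0,0,0],[0,0,0],[0,0,0],[0,0,0],[0,0,0],[0,0,0],[0,0,0]], "jaw": [-1,-1,-1,-1,-1,-1,-1,-1,-1,-1,-1,-1]}}

```text
time_s: 46.28
position: [0.6645, 0.0329, 0.3943]
eef_rot: [3.139, -0.005, 1.64]
ft_force: [0.4, -0.2, -0.9]
gripper_width: 0.149
```

```bash
python3 -c "
from h import *
lip(); print(tcp()[:3,:3].round(3), sensors.get_state()['eef_rot'])
for n in ('side','scene'):
    a,_=grab(n,n+'10.png')
# bright neutral blobs on bench that were not there before: print small ones
    g=a.min(axis=2); m=np.uint8(g>165)*255; k,_,st,ce=cv2.connectedComponentsWithStats(m)
    print(n,[(tuple(c.round(0)),s[4]) for c,s in zip(ce,st) if 6<s[4]<200])
"
```

```text
T [0.665 0.033 0.394] lip [0.5038 0.0273 0.2898] tgt [0.652 0.034 0.172] move tool cm [-0.4  14.79 11.82]
q [-0.53  0.68  1.02  0.97 -0.58  1.74  0.33] F [ 0.4 -0.2 -0.9] tilt 0.3
[[-0.069  0.998  0.003]
 [ 0.998  0.069  0.005]
 [ 0.005  0.003 -1.   ]] [ 3.13875445 -0.00450558  1.63967781]
side [((np.float64(180.0), np.float64(17.0)), np.int32(19)), ((np.float64(155.0), np.float64(18.0)), np.int32(17)), ((np.float64(270.0), np.float64(29.0)), np.int32(10)), ((np.float64(228.0), np.float64(31.0)), np.int32(19)), ((np.float64(252.0), np.float64(30.0)), np.int32(18)), ((np.float64(207.0), np.float64(32.0)), np.int32(13)), ((np.float64(257.0), np.float64(76.0)), np.int32(23)), ((np.float64(178.0), np.float64(80.0)), np.int32(41)), ((np.float64(332.0), np.float64(121.0)), np.int32(18)), ((np.float64(324.0), np.float64(180.0)), np.int32(37)), ((np.float64(429.0), np.float64(259.0)), np.int32(136))]
scene [((np.float64(100.0), np.float64(1.0)), np.int32(23)), ((np.float64(112.0), np.float64(3.0)), np.int32(77)), ((np.float64(333.0), np.float64(19.0)), np.int32(95)), ((np.float64(365.0), np.
[... 219 characters left out ...]
loat64(74.0)), np.int32(26)), ((np.float64(138.0), np.float64(73.0)), np.int32(25)), ((np.float64(106.0), np.float64(90.0)), np.int32(112)), ((np.float64(99.0), np.float64(102.0)), np.int32(20)), ((np.float64(511.0), np.float64(126.0)), np.int32(12)), ((np.float64(557.0), np.float64(144.0)), np.int32(26)), ((np.float64(275.0), np.float64(160.0)), np.int32(17)), ((np.float64(172.0), np.float64(192.0)), np.int32(13)), ((np.float64(219.0), np.float64(203.0)), np.int32(45)), ((np.float64(282.0), np.float64(223.0)), np.int32(20)), ((np.float64(452.0), np.float64(241.0)), np.int32(42)), ((np.float64(307.0), np.float64(291.0)), np.int32(139)), ((np.float64(336.0), np.float64(415.0)), np.int32(28))]
```

```bash
python3 - <<'E'
from h import *
T=np.load('pics/w5.png.npy'); im=cv2.imread('pics/w5.png')
m=np.uint8(im.max(axis=2)<62)*255; m[262:]=0; m[:, :160]=0; m[:,365:]=0
cs,_=cv2.findContours(m,cv2.RETR_EXTERNAL,cv2.CHAIN_APPROX_NONE); c=max(cs,key=cv2.contourArea); print(cv2.approxPolyDP(cv2.convexHull(c),5,True)[:,0].tolist())
T2=np.load('pics/w6.png.npy')
C={'w6':[onz('wrist',p,.003,T2)[:2] for p in [(50,98),(303,115),(291,267),(73,258)]]}
for k,P in C.items():
    P=np.array(P); f=(P[0]+P[3]-P[1]-P[2])/2; w=(P[0]+P[1]-P[2]-P[3])/2; print(k,P.mean(0).round(4),np.linalg.norm(f).round(4),np.linalg.norm(w).round(4),'yaw',np.degrees(np.arctan2(f[1],f[0])).round(1),np.degrees(np.arctan2(w[1],w[0])).round(1)+90)
P=[onz('wrist',p,.003,T)[:2] for p in [(182,252),(328,257),(170,3),(355,12)]]; print(np.round(P,4).tolist())
E
```

```text
[[170, 4], [354, 14], [327, 256], [310, 261], [182, 250]]
w6 [ 0.4989 -0.3538] 0.2183 0.1504 yaw 160.1 159.6
[[0.4203, -0.2444], [0.3688, -0.3848], [0.626, -0.3214], [0.5745, -0.4607]]
```

Emit:
{"fn": "move_arm", "kwargs": {"rotation": [[0,0,0],[0,0,0],[0,0,0],[0,0,0],[0,0,0],[0,0,0],[0,0,0],[0,0,0],[0,0,0],[0,0,0.75],[0,0,0.75],[0,0,0.75],[0,0,0.75],[0,0,0],[0,0,0],[0,0,0],[0,0,0],[0,0,0],[0,0,0],[0,0,0]], "dp": [[-4.56,-1.37,0],[-4.56,-1.37,0],[-4.56,-1.37,0],[-4.56,-1.37,0],[-4.56,-1.37,0],[-4.56,-1.37,0],[-4.56,-1.37,0],[-4.56,-1.37,0],[-4.56,-1.37,0],[0,0,0],[0,0,0],[0,0,0],[0,0,0],[0,0,5],[0,0,5],[0,0,5],[0,0,5],[0,0,3],[0,0,0],[0,0,0]], "jaw": [-1,-1,-1,-1,-1,-1,-1,-1,-1,-1,-1,-1,-1,-1,-1,-1,-1,-1,-1,-1]}}

```text
time_s: 48.88
position: [0.5704, -0.3845, 0.1642]
eef_rot: [3.139, -0.004, 1.221]
ft_force: [-0.7, -0.1, -1.4]
gripper_width: 0.149
```

```bash
python3 -c "
from h import *
T=tcp(); s=sensors.get_state(); print(T.round(4),np.round(s['joint_pos'],2),s['ft_force']); print((T[:3,:3].T@(np.array([.5701,-.3851,.127])-T[:3,3])*100).round(2), 'yaw',np.degrees(s['eef_rot']))"
```

```text
[[ 0.3425  0.9395  0.0034  0.5704]
 [ 0.9395 -0.3425  0.0025 -0.3845]
 [ 0.0035  0.0023 -1.      0.1642]
 [ 0.      0.      0.      1.    ]] [ 0.05  0.88  1.    1.3  -0.73  1.34  0.69] [-0.65029028 -0.10690177 -1.3746564 ]
[-0.08 -0.01  3.72] yaw [179.86664959  -0.20068674  69.97075434]
```

Emit:
{"fn": "move_arm", "kwargs": {"rotation": [[0,0,0],[0,0,0],[0,0,0],[0,0,0],[0,0,0]], "dp": [[0,0,1.5],[0,0,1.2],[0,0,0.7],[0,0,0.4],[0,0,0]], "jaw": [-1,-1,-1,-1,-1]}}

```text
time_s: 49.5
position: [0.5697, -0.3837, 0.1259]
eef_rot: [-3.141, -0.005, 1.221]
ft_force: [-1.8, 2.2, 5.6]
gripper_width: 0.154
```

Emit:
{"fn": "move_arm", "kwargs": {"rotation": [[0,0,0],[0,0,0],[0,0,0],[0,0,0],[0,0,0],[0,0,0],[0,0,0],[0,0,0],[0,0,0]], "dp": [[0,0,0],[0,0,0],[0,0,0],[0,0,-1],[0,0,-3],[0,0,-5],[0,0,-5],[0,0,-3.5],[0,0,0]], "jaw": [-0.2,-0.1,0,0.2,0.2,0.2,0.2,0.2,0.2]}}

```text
time_s: 50.62
position: [0.5698, -0.3864, 0.304]
eef_rot: [3.135, -0.001, 1.221]
ft_force: [0.1, -0.6, 0.0]
gripper_width: 0.598
```

Emit:
{"fn": "move_arm", "kwargs": {"rotation": [[0,0,0],[0,0,0],[0,0,0],[0,0,0],[0,0,0],[0,0,0],[0,0,0],[0,0,0],[0,0,-0.83],[0,0,-0.83],[0,0,-0.83],[0,0,0],[0,0,0],[0,0,0]], "dp": [[4.36,-1.72,-1.5],[4.36,-1.72,-1.5],[4.36,-1.72,-1.5],[4.36,-1.72,-1.5],[4.36,-1.72,-1.5],[4.36,-1.72,-1.5],[4.36,-1.72,-1.5],[4.36,-1.72,-1.5],[0,0,0],[0,0,0],[0,0,0],[0,0,0],[0,0,0],[0,0,0]], "jaw": [1,1,1,1,1,1,1,1,1,1,1,1,1,1]}}

```text
time_s: 52.38
position: [0.5598, -0.0104, 0.4206]
eef_rot: [3.141, -0.005, 1.567]
ft_force: [-0.1, -0.6, 0.2]
gripper_width: 1.007
```

```bash
python3 -c "
from h import *
im,T=grab('wrist','w11.png'); print(T.round(3)); print(np.round(sensors.get_state()['joint_pos'],2)); print(proj('wrist',[.632,.033,.14],T))
grab('side','d11.png');grab('scene','s11.png')"
```

```text
[[ 0.004  1.     0.001  0.56 ]
 [ 1.    -0.004  0.005 -0.01 ]
 [ 0.005  0.001 -1.     0.421]
 [ 0.     0.     0.     1.   ]]
[-0.72  0.46  1.13  1.27 -0.42  1.66  0.33]
[334.05783349 141.4101954 ]
```

Emit:
{"fn": "move_arm", "kwargs": {"rotation": [[0,0,0],[0,0,0],[0,0,0],[0,0,0],[0,0,0],[0,0,0],[0,0,0],[0,0,0]], "dp": [[5.6,-1,0],[5.6,-1,0],[5.6,-1,0],[5.6,-1,0],[5.6,-1,0],[0,0,0],[0,0,0],[0,0,0]], "jaw": [1,1,1,1,1,1,1,1]}}

```text
time_s: 53.52
position: [0.5111, 0.2676, 0.4225]
eef_rot: [3.14, -0.005, 1.565]
ft_force: [0.8, -0.3, 0.1]
gripper_width: 0.999
```

```bash
python3 -c "
from h import *
im,T=grab('wrist','w12.png'); print(T.round(3)); 
w=cv2.imread('pics/w11.png'); s=cv2.imread('pics/side10.png'); s=cv2.imread('pics/d11.png')
top=np.hstack([cv2.resize(w[20:250,210:470],(400,354)),cv2.resize(im[0:280,150:470],(400,350))[:350] if 0 else cv2.resize(im[0:280,150:470],(400,354))])
bot=np.hstack([cv2.resize(s[130:420,180:460],(250,246)),cv2.resize(cv2.imread('pics/s11.png')[120:330,150:420],(316,246)),np.zeros((246,234,3),np.uint8)])
cv2.imwrite('pics/m12.png',np.vstack([top,bot]))"
```

```text
[[ 0.006  1.     0.002  0.511]
 [ 1.    -0.006  0.005  0.268]
 [ 0.005  0.001 -1.     0.423]
 [ 0.     0.     0.     1.   ]]
```

View pics/m12.png

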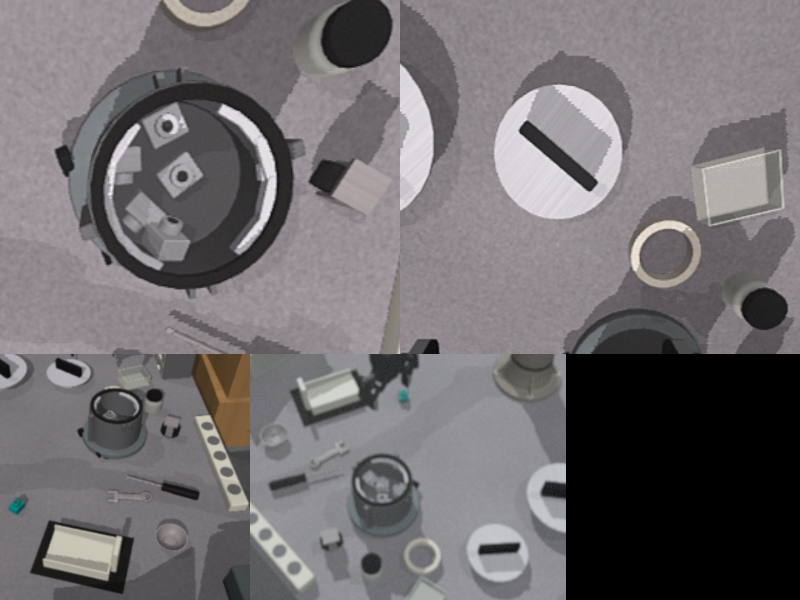

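The upper left panel shows all five clamps inside the drum. The lower panels show the tray empty and upright on the mat. The upper right panel shows the small lid with its bar at about -40°. Now I measure the lid, mouth centre and gap angles numerically.

```bash
cat > m.py <<'E'
from h import *
def circ(P):
    A=np.c_[2*P,np.ones(len(P))]; s=np.linalg.lstsq(A,(P**2).sum(1),rcond=None)[0]; return s[:2],np.sqrt(s[2]+s[:2]@s[:2])
def rfit(P):
    for _ in range(6):
        c,r=circ(P); e=np.abs(np.hypot(*(P-c).T)-r); P=P[e<=max(np.quantile(e,.9),.0005)] if e.max()>.002 else P
    return c*1000,r*1000,len(P)
def wz(n,im,T,seed,rp,thr,z,inner=False,dark=True):
    g=im.max(axis=2) if dark else im.min(axis=2); m=np.uint8(g<thr if dark else g>thr)*255
    k=np.zeros_like(m); cv2.circle(k,(int(seed[0]),int(seed[1])),rp,255,-1); m&=k
    m=cv2.morphologyEx(m,cv2.MORPH_OPEN,np.ones((5,5)))
    cs,_=cv2.findContours(m,cv2.RETR_EXTERNAL,cv2.CHAIN_APPROX_NONE); c=max(cs,key=cv2.contourArea)
    return np.array([onz(n,p[0],z,T)[:2] for p in cv2.convexHull(c)])
E
python3 - <<'E'
from m import *
im=cv2.imread('pics/w11.png');T=np.load('pics/w11.png.npy')
s=proj('wrist',[.632,.033,.146],T)
for thr in (40,50): print('seal outer',rfit(wz('wrist',im,T,s,72,thr,.146)))
im1=cv2.imread('pics/w1.png');T1=np.load('pics/w1.png.npy'); s=proj('wrist',[.632,.033,.146],T1)
print('seal w1',rfit(wz('wrist',im1,T1,s,95,45,.146)))
# flange arcs, brightness vs angle at r 57..66, z .138
for c in [(.632,.033)]:
    g=im.min(axis=2); row=[]
    for a in range(0,360,5):
        v=[]
        for r_ in (.058,.061,.064):
            u=proj('wrist',[c[0]+r_*np.cos(np.radians(a)),c[1]+r_*np.sin(np.radians(a)),.138],T); v.append(int(g[int(round(u[1])),int(round(u[0]))]))
        row.append((a,*v))
    print(row)
im=cv2.imread('pics/w12.png');T=np.load('pics/w12.png.npy')
s=(276,120); print('disc',rfit(wz('wrist',im,T,s,62,150,.032,dark=False)))
m=np.uint8(im.max(axis=2)<60)*255; k=np.zeros_like(m); cv2.circle(k,s,45,255,-1); m&=k
cs,_=cv2.findContours(m,cv2.RETR_EXTERNAL,cv2.CHAIN_APPROX_NONE); c=max(cs,key=cv2.contourArea)
P=np.array([onz('wrist',p[0],.072,T)[:2]*1000 for p in c],np.float32); print('bar',cv2.minAreaRect(P))
E
```

```text
Traceback (most recent call last):
  File "m.py", line 12, in wz
    cs,_=cv2.findContours(m,cv2.RETR_EXTERNAL,cv2.CHAIN_APPROX_NONE); c=max(cs,key=cv2.contourArea)
                                                                        ~~~^^^^^^^^^^^^^^^^^^^^^^^^
ValueError: max() iterable argument is empty
```

```bash
sed -i "s/np.ones((5,5))/np.ones((3,3))/" m.py; cat > n.py <<'E'
from m import *
im=cv2.imread('pics/w11.png');T=np.load('pics/w11.png.npy')
s=proj('wrist',[.632,.033,.146],T)
g=im.max(axis=2); print('ring px vals',[int(g[int(round(v)),int(round(u))]) for u,v in [proj('wrist',[.632+.069*np.cos(a),.033+.069*np.sin(a),.146],T) for a in np.arange(0,6.28,.5)]])
for thr in (50,60,68): print('seal outer',rfit(wz('wrist',im,T,s,72,thr,.146)))
im1=cv2.imread('pics/w1.png');T1=np.load('pics/w1.png.npy'); s=proj('wrist',[.632,.033,.146],T1)
print('seal w1',rfit(wz('wrist',im1,T1,s,95,50,.146)))
g=im.min(axis=2); row=[]
for a in range(0,360,6):
    v=[]
    for r_ in (.058,.062):
        u=proj('wrist',[.632+r_*np.cos(np.radians(a)),.033+r_*np.sin(np.radians(a)),.138],T); v.append(int(g[int(round(u[1])),int(round(u[0]))]))
    row.append((a,*v))
print(row)
im=cv2.imread('pics/w12.png');T=np.load('pics/w12.png.npy')
s=(276,120); print('disc',rfit(wz('wrist',im,T,s,62,150,.032,dark=False)))
m=np.uint8(im.max(axis=2)<70)*255; k=np.zeros_like(m); cv2.circle(k,s,45,255,-1); m&=k
cs,_=cv2.findContours(m,cv2.RETR_EXTERNAL,cv2.CHAIN_APPROX_NONE); c=max(cs,key=cv2.contourArea)
P=np.array([onz('wrist',p[0],.072,T)[:2]*1000 for p in c],np.float32); print('bar',cv2.minAreaRect(P))
E
python3 n.py
```

```text
ring px vals [41, 43, 44, 41, 38, 45, 44, 47, 46, 44, 42, 44, 46]
seal outer (array([630.89736003,  30.04676761]), np.float64(72.12483157466278), 50)
seal outer (array([630.87373604,  29.98756936]), np.float64(72.39948473764066), 51)
seal outer (array([630.91767764,  30.08556173]), np.float64(72.54721131305396), 52)
seal w1 (array([630.1736548 ,  29.87441052]), np.float64(72.61808062834153), 46)
[(0, 224, 172), (6, 206, 167), (12, 223, 61), (18, 223, 66), (24, 221, 24), (30, 224, 63), (36, 228, 32), (42, 219, 38), (48, 218, 32), (54, 220, 26), (60, 217, 35), (66, 215, 39), (72, 204, 36), (78, 77, 39), (84, 76, 38), (90, 75, 35), (96, 40, 42), (102, 67, 38), (108, 149, 38), (114, 135, 38), (120, 142, 38), (126, 143, 37), (132, 167, 33), (138, 212, 110), (144, 221, 41), (150, 219, 69), (156, 219, 167), (162, 221, 201), (168, 227, 178), (174, 218, 155), (180, 235, 150), (186, 90, 149), (192, 134, 153), (198, 91, 154), (204, 141, 148), (210, 76, 159), (216, 71, 167), (222, 76, 172), (228, 98, 173), (234, 47, 168), (240, 48, 169), (246, 82, 167), (252, 86, 141), (258, 54, 54), (264, 54, 53), (270, 58, 54), (276, 58, 56), (282, 54, 55), (288, 53, 53), (294, 57, 57), (300, 52, 56), (306, 64, 57), (312, 115, 162), (318, 229, 166), (324, 231, 168), (330, 226, 229), (336, 212, 244), (342, 225, 234), (348, 221, 234), (354, 222, 189)]
disc (array([520.53296903, 326.05123849]), np.float64(74.26402815852943), 47)
bar ((520.9848022460938, 326.6762390136719), (14.223523139953613, 98.01532745361328), 50.35131072998047)
```

Emit:
{"fn": "move_arm", "kwargs": {"rotation": [[0,0,0],[0,0,-0.9],[0,0,-0.9],[0,0,-0.9],[0,0,-0.9],[0,0,-0.9],[0,0,-0.9],[0,0,-0.93],[0,0,0],[0,0,0],[0,0,0],[0,0,0],[0,0,0],[0,0,0],[0,0,0],[0,0,0]], "dp": [[5.87,0.94,0],[0,0,0],[0,0,0],[0,0,0],[0,0,0],[0,0,0],[0,0,0],[0,0,0],[0,0,5],[0,0,5],[0,0,5],[0,0,5],[0,0,4],[0,0,2],[0,0,0],[0,0,0]], "jaw": [0.2,0.2,0.2,0.2,0.2,0.2,0.2,0.2,0.2,0.2,0.2,0.2,0.2,0.2,0.2,0.2]}}

```text
time_s: 55.58
position: [0.5218, 0.3297, 0.1645]
eef_rot: [3.134, -0.001, 2.452]
ft_force: [0.5, 0.7, -0.4]
gripper_width: 0.603
```

```bash
python3 -c "
from h import *
T=tcp(); s=sensors.get_state(); print(T.round(4),np.round(s['joint_pos'],2)); print((T[:3,:3].T@(np.array([.5207,.3262,.112])-T[:3,3])*100).round(2), 'yaw',np.degrees(s['eef_rot']))"
```

```text
[[-7.713e-01  6.365e-01  4.300e-03  5.218e-01]
 [ 6.365e-01  7.713e-01  6.500e-03  3.297e-01]
 [ 9.000e-04  7.800e-03 -1.000e+00  1.645e-01]
 [ 0.000e+00  0.000e+00  0.000e+00  1.000e+00]] [-1.11  0.66  0.81  1.54 -0.51  1.16  0.69]
[-0.14 -0.39  5.25] yaw [ 1.79554968e+02 -5.01753549e-02  1.40470427e+02]
```

Emit:
{"fn": "move_arm", "kwargs": {"rotation": [[0,0,0],[0,0,0],[0,0,0],[0,0,0],[0,0,0]], "dp": [[0,0,2],[0,0,2],[0,0,0.7],[0,0,0],[0,0,0]], "jaw": [0.2,0.2,0.2,0.2,0.2]}}

```text
time_s: 56.2
position: [0.5208, 0.3299, 0.1158]
eef_rot: [3.137, -0.002, 2.452]
ft_force: [-0.0, -0.4, -0.1]
gripper_width: 0.6
```

```bash
python3 -c "
from h import *
T=tcp(); s=sensors.get_state(); print(T.round(4)); print((T[:3,:3].T@(np.array([.5207,.3262,.112])-T[:3,3])*100).round(2), 'yaw',np.degrees(s['eef_rot']))"
```

```text
[[-0.7715  0.6362  0.0019  0.5208]
 [ 0.6362  0.7715  0.005   0.3299]
 [ 0.0018  0.0051 -1.      0.1158]
 [ 0.      0.      0.      1.    ]]
[-0.23 -0.3   0.38] yaw [ 1.79710179e+02 -1.00777221e-01  1.40492750e+02]
```

Emit:
{"fn": "move_arm", "kwargs": {"rotation": [[0.03,0,0],[0,0,0],[0,0,0],[0,0,0],[0,0,0],[0,0,0]], "dp": [[-0.23,-0.3,0.35],[0,0,0],[0,0,0],[0,0,0],[0,0,0],[0,0,0]], "jaw": [0.2,0.2,-1,-1,-1,-1], "newtons": 120}}

```text
time_s: 56.95
position: [0.5206, 0.3264, 0.1124]
eef_rot: [3.141, -0.002, 2.452]
ft_force: [0.5, 0.5, 2.7]
gripper_width: 0.158
```

```bash
python3 -c "
from h import *
T=tcp(); s=sensors.get_state(); print(T.round(4), s['ft_force'],s['moment']); print((T[:3,:3].T@(np.array([.5207,.3262,.112])-T[:3,3])*100).round(2))"
```

```text
[[-7.717e-01  6.360e-01 -9.000e-04  5.206e-01]
 [ 6.360e-01  7.717e-01  2.200e-03  3.264e-01]
 [ 2.100e-03  1.100e-03 -1.000e+00  1.124e-01]
 [ 0.000e+00  0.000e+00  0.000e+00  1.000e+00]] [0.5084094  0.49688081 2.73075977] [0.0299412  0.0471072  0.00899732]
[-0.02 -0.01  0.04]
```

Emit:
{"fn": "move_arm", "kwargs": {"rotation": [[0,0,0],[0,0,0],[0,0,0],[0,0,0],[0,0,0],[0,0,0],[0,0,0],[0,0,0],[0,0,0],[0,0,0],[0,0,0],[0,0,0],[0,0,0],[0,0,0],[0,0,0]], "dp": [[0,0,-1],[0,0,-2.5],[0,0,-4],[0,0,-4],[0,0,-4],[0,0,-2.5],[0,0,-1],[-3.9,-2.27,0],[-3.9,-2.27,0],[-3.9,-2.27,0],[-3.9,-2.27,0],[-3.9,-2.27,0],[-3.9,-2.27,0],[-3.9,-2.27,0],[0,0,0]], "jaw": [-1,-1,-1,-1,-1,-1,-1,-1,-1,-1,-1,-1,-1,-1,-1]}}

```text
time_s: 58.82
position: [0.6296, 0.0224, 0.3001]
eef_rot: [-3.136, -0.001, 2.441]
ft_force: [-1.2, -0.1, -2.4]
gripper_width: 0.153
```

Emit:
{"fn": "move_arm", "kwargs": {"rotation": [[0,0,0.78],[0,0,0.78],[0,0,0.78],[0,0,0.78],[0,0,0.78],[0,0,0.78],[0,0,0],[0,0,0],[0,0,0],[0,0,0]], "dp": [[0,0,0],[0,0,0],[0,0,0],[0,0,0],[0,0,0],[0,0,0],[0,0,0],[0,0,0],[0,0,0],[0,0,0]], "jaw": [-1,-1,-1,-1,-1,-1,-1,-1,-1,-1]}}

```text
time_s: 60.08
position: [0.6301, 0.0296, 0.3013]
eef_rot: [-3.14, -0.002, 1.799]
ft_force: [0.7, 0.3, -1.7]
gripper_width: 0.153
```

```bash
cat > g.py <<'E'
from h import *
import sys
tgt=np.array([float(x) for x in sys.argv[1:4]])
T=tcp(); s=sensors.get_state(); print(T.round(4), 'q',np.round(s['joint_pos'],2),'F',np.round(s['ft_force'],1),'M',np.round(s['moment'],2),'w',round(s['gripper_width']*85,1)); print('move',(T[:3,:3].T@(tgt-T[:3,3])*100).round(2),'rpy',np.degrees(s['eef_rot']).round(2))
E
python3 g.py .6306 .030 .27
python3 - <<'E'
# rib check of the drum x axis in the stored overview
from h import *
im=cv2.imread('pics/w11.png'); cv2.imwrite('pics/x.png',im)
E
```

```text
[[-0.2263  0.974  -0.0018  0.6301]
 [ 0.974   0.2263  0.0018  0.0296]
 [ 0.0021 -0.0013 -1.      0.3013]
 [ 0.      0.      0.      1.    ]] q [-0.65  0.65  1.03  1.3  -0.55  1.49  0.55] F [ 0.7  0.3 -1.7] M [ 0.01 -0.03  0.02] w 13.0
move [0.03 0.06 3.13] rpy [-1.7992e+02 -1.2000e-01  1.0308e+02]
```

Emit:
{"fn": "move_arm", "kwargs": {"rotation": [[0,0,0],[0,0,0],[0,0,0],[0,0,0],[0,0,0],[0,0,0],[0,0,0]], "dp": [[0.03,0.06,2],[0,0,2],[0,0,0.7],[0,0,0.4],[0,0,0.4],[0,0,0.4],[0,0,0]], "jaw": [-1,-1,-1,-1,-1,-1,-1]}}

```text
time_s: 60.95
position: [0.6305, 0.0299, 0.242]
eef_rot: [-3.14, -0.002, 1.799]
ft_force: [-0.6, 1.0, -2.6]
gripper_width: 0.157
```

```bash
python3 g.py .6306 .030 .2324
```

```text
[[-0.2258  0.9742 -0.002   0.6305]
 [ 0.9742  0.2258  0.0012  0.0299]
 [ 0.0017 -0.0017 -1.      0.242 ]
 [ 0.      0.      0.      1.    ]] q [-0.66  0.69  1.01  1.39 -0.58  1.38  0.58] F [-0.6  1.  -2.6] M [0.07 0.02 0.06] w 13.3
move [0.01 0.01 0.96] rpy [-1.7990e+02 -9.0000e-02  1.0305e+02]
```

Emit:
{"fn": "move_arm", "kwargs": {"rotation": [[0,0,0],[0,0,0],[0,0,0],[0,0,0],[0,0,0]], "dp": [[0,0,0.4],[0,0,0.3],[0,0,0.2],[0,0,0.1],[0,0,0]], "jaw": [-1,-1,-1,-1,-1]}}

```text
time_s: 61.58
position: [0.6307, 0.03, 0.2325]
eef_rot: [-3.141, -0.002, 1.799]
ft_force: [-0.5, 0.1, -1.6]
gripper_width: 0.152
```

```bash
python3 g.py .6306 .030 .2324
```

```text
[[-2.258e-01  9.742e-01 -1.300e-03  6.307e-01]
 [ 9.742e-01  2.258e-01  1.400e-03  3.000e-02]
 [ 1.700e-03 -9.000e-04 -1.000e+00  2.325e-01]
 [ 0.000e+00  0.000e+00  0.000e+00  1.000e+00]] q [-0.66  0.7   1.    1.4  -0.59  1.36  0.59] F [-0.5  0.1 -1.6] M [ 0.02 -0.   -0.04] w 12.9
move [ 0.01 -0.01  0.01] rpy [-1.7995e+02 -1.0000e-01  1.0305e+02]
```

Emit:
{"fn": "move_arm", "kwargs": {"rotation": [[0,0,0],[0,0,0.5],[0,0,0.5],[0,0,0.5],[0,0,0.5],[0,0,0]], "dp": [[0,0,0.15],[0,0,0],[0,0,0],[0,0,0],[0,0,0],[0,0,0]], "jaw": [-1,-1,-1,-1,-1,-1]}}

```text
time_s: 62.32
position: [0.6312, 0.03, 0.2315]
eef_rot: [3.141, -0.001, 1.52]
ft_force: [0.8, 0.2, 0.2]
gripper_width: 0.156
```

```bash
python3 g.py .6306 .030 .2309
```

```text
[[ 5.060e-02  9.987e-01  3.000e-04  6.312e-01]
 [ 9.987e-01 -5.060e-02  1.300e-03  3.000e-02]
 [ 1.300e-03  3.000e-04 -1.000e+00  2.315e-01]
 [ 0.000e+00  0.000e+00  0.000e+00  1.000e+00]] q [-0.69  0.72  1.06  1.41 -0.63  1.38  0.34] F [0.8 0.2 0.2] M [ 0.09 -0.12 -0.07] w 13.3
move [-0.01 -0.06  0.06] rpy [ 1.7998e+02 -7.0000e-02  8.7100e+01]
```

Emit:
{"fn": "move_arm", "kwargs": {"rotation": [[0,0,0.5],[0,0,0.5],[0,0,0.5],[0,0,0.5],[0,0,0.5],[0,0,0.5],[0,0,0]], "dp": [[0,-0.06,0.03],[0,0,0.03],[0,0,0.03],[0,0,0.03],[0,0,0.03],[0,0,0.03],[0,0,0]], "jaw": [-1,-1,-1,-1,-1,-1,-1]}}

```text
time_s: 63.2
position: [0.6307, 0.0299, 0.2301]
eef_rot: [3.141, -0.002, 1.102]
ft_force: [1.2, 0.2, 3.7]
gripper_width: 0.157
```

```bash
python3 g.py .6306 .030 .2294
```

```text
[[ 4.518e-01  8.921e-01  1.000e-03  6.307e-01]
 [ 8.921e-01 -4.518e-01  1.200e-03  2.990e-02]
 [ 1.500e-03  3.000e-04 -1.000e+00  2.301e-01]
 [ 0.000e+00  0.000e+00  0.000e+00  1.000e+00]] q [-0.72  0.77  1.15  1.41 -0.7   1.41 -0.03] F [1.2 0.2 3.7] M [ 0.05 -0.16 -0.13] w 13.3
move [ 0.   -0.02  0.07] rpy [ 1.7998e+02 -9.0000e-02  6.3140e+01]
```

Emit:
{"fn": "move_arm", "kwargs": {"rotation": [[0,0,0.5],[0,0,0.5],[0,0,0.5],[0,0,0.5],[0,0,0.5],[0,0,0.5],[0,0,0]], "dp": [[0,0,0.03],[0,0,0.03],[0,0,0.02],[0,0,0.02],[0,0,0.02],[0,0,0],[0,0,0]], "jaw": [-1,-1,-1,-1,-1,-1,-1]}}

```text
time_s: 64.08
position: [0.6308, 0.0298, 0.2292]
eef_rot: [-3.141, -0.002, 0.683]
ft_force: [0.7, 0.6, 6.3]
gripper_width: 0.158
```

```bash
python3 g.py .6306 .030 .2294
```

```text
[[ 7.756e-01  6.312e-01  1.200e-03  6.308e-01]
 [ 6.312e-01 -7.756e-01  1.200e-03  2.980e-02]
 [ 1.700e-03 -1.000e-04 -1.000e+00  2.292e-01]
 [ 0.000e+00  0.000e+00  0.000e+00  1.000e+00]] q [-0.74  0.81  1.22  1.41 -0.76  1.43 -0.41] F [0.7 0.6 6.3] M [ 0.04 -0.11 -0.21] w 13.4
move [-0.   -0.02 -0.02] rpy [-1.7999e+02 -1.0000e-01  3.9140e+01]
```

Emit:
{"fn": "move_arm", "kwargs": {"rotation": [[0,0,0.5],[0,0,0.5],[0,0,0.5],[0,0,0]], "dp": [[0,0,0],[0,0,0],[0,0,0],[0,0,0]], "jaw": [-1,-1,-1,-1]}}

```text
time_s: 64.58
position: [0.6308, 0.0298, 0.2292]
eef_rot: [-3.141, -0.002, 0.474]
ft_force: [-0.3, 0.8, 4.4]
gripper_width: 0.153
```

```bash
python3 g.py .6306 .030 .2294
```

```text
[[ 8.899e-01  4.562e-01  1.200e-03  6.308e-01]
 [ 4.562e-01 -8.899e-01  1.100e-03  2.980e-02]
 [ 1.600e-03 -4.000e-04 -1.000e+00  2.292e-01]
 [ 0.000e+00  0.000e+00  0.000e+00  1.000e+00]] q [-0.75  0.82  1.24  1.41 -0.77  1.44 -0.61] F [-0.3  0.8  4.4] M [-0.06 -0.19 -0.12] w 13.0
move [-0.01 -0.03 -0.02] rpy [-1.7998e+02 -9.0000e-02  2.7140e+01]
```

Turning continues freely at 27°, so I go on in small steps until the stop shows in the moment.

Emit:
{"fn": "move_arm", "kwargs": {"rotation": [[0,0,0.3],[0,0,0.3],[0,0,0]], "dp": [[0,0,0],[0,0,0],[0,0,0]], "jaw": [-1,-1,-1]}}

```text
time_s: 64.95
position: [0.6306, 0.0303, 0.2291]
eef_rot: [-3.14, -0.001, 0.391]
ft_force: [-0.8, 1.5, 5.9]
gripper_width: 0.151
```

```bash
python3 g.py .6306 .030 .2294 | tail -3
```

```text
[ 1.200e-03 -1.500e-03 -1.000e+00  2.291e-01]
 [ 0.000e+00  0.000e+00  0.000e+00  1.000e+00]] q [-0.75  0.82  1.24  1.41 -0.77  1.45 -0.69] F [-0.8  1.5  5.9] M [ 0.09 -0.05  0.03] w 12.9
move [-0.01  0.03 -0.03] rpy [-1.7991e+02 -7.0000e-02  2.2420e+01]
```

Emit:
{"fn": "move_arm", "kwargs": {"rotation": [[0,0,0.3],[0,0,0.2],[0,0,0]], "dp": [[0,0,0],[0,0,0],[0,0,0]], "jaw": [-1,-1,-1]}}

```text
time_s: 65.32
position: [0.6306, 0.0308, 0.2292]
eef_rot: [-3.141, 0.0, 0.33]
ft_force: [-0.4, -1.3, 6.4]
gripper_width: 0.156
```

```bash
python3 g.py .6306 .030 .2294 | tail -3
```

```text
[-4.000e-04 -2.000e-04 -1.000e+00  2.292e-01]
 [ 0.000e+00  0.000e+00  0.000e+00  1.000e+00]] q [-0.75  0.82  1.25  1.41 -0.78  1.45 -0.76] F [-0.4 -1.3  6.4] M [-0.16  0.18  2.44] w 13.3
move [-0.03  0.07 -0.02] rpy [-1.7999e+02  2.0000e-02  1.8930e+01]
```

The moment about z jumped to 2.4 N m at yaw 19°, which is the end stop, so I press slightly more and let go.

Emit:
{"fn": "move_arm", "kwargs": {"rotation": [[0,0,0.08],[0,0,0],[0,0,0],[0,0,0],[0,0,0],[0,0,0],[0,0,0],[0,0,0],[0,0,0],[0,0,0],[0,0,0]], "dp": [[0,0,0],[0,0,0],[0,0,0],[0,0,0],[0,0,0],[0,0,-1],[0,0,-3],[0,0,-5],[0,0,-5],[0,0,-4],[0,0,0]], "jaw": [-1,-1,-0.3,0.2,0.2,0.2,0.2,0.2,0.2,0.2,0.2]}}

```text
time_s: 66.7
position: [0.6308, 0.0281, 0.4124]
eef_rot: [3.14, -0.005, 0.307]
ft_force: [-0.9, -0.4, -0.2]
gripper_width: 0.601
```

Emit:
{"fn": "move_arm", "kwargs": {"rotation": [[0,0,0],[0,0,0],[0,0,0],[0,0,0],[0,0,0]], "dp": [[-4,0,0],[-3,0,0],[0,0,0],[0,0,0],[0,0,0]], "jaw": [0.2,0.2,0.2,0.2,0.2]}}

```text
time_s: 67.32
position: [0.5643, 0.0094, 0.4073]
eef_rot: [-3.14, 0.002, 0.309]
ft_force: [-0.3, -0.3, -0.1]
gripper_width: 0.598
```

```bash
python3 - <<'E'
from m import *
im,T=grab('wrist','w20.png'); s=proj('wrist',[.6306,.030,.189],T); print('px',s)
g=im.max(axis=2); m=np.uint8(g<70)*255; k=np.zeros_like(m); cv2.circle(k,(int(s[0]),int(s[1])),55,255,-1); m&=k
cs,_=cv2.findContours(m,cv2.RETR_EXTERNAL,cv2.CHAIN_APPROX_NONE); c=max(cs,key=cv2.contourArea)
for z in (.186,.189,.192):
    P=np.array([onz('wrist',p[0],z,T)[:2]*1000 for p in c],np.float32); print('bar',z,cv2.minAreaRect(P))
a,_=grab('scene','s20.png'); b,_=grab('side','d20.png')
cv2.imwrite('pics/m20.png',np.vstack([np.hstack([im[0:320,:420],cv2.resize(a[120:330,150:400],(380,320))]),np.hstack([cv2.resize(b[120:420,150:470],(299,280)),np.zeros((280,501,3),np.uint8)])]))
E
```

```text
px [269.91810755 119.30572857]
bar 0.186 ((628.450439453125, 29.103137969970703), (95.93425750732422, 14.10346794128418), 22.08718490600586)
bar 0.189 ((628.6051025390625, 29.15070915222168), (94.94670104980469, 13.958297729492188), 22.08719253540039)
bar 0.192 ((628.7597045898438, 29.19829750061035), (93.95911407470703, 13.8131103515625), 22.087202072143555)
```

View pics/m20.png

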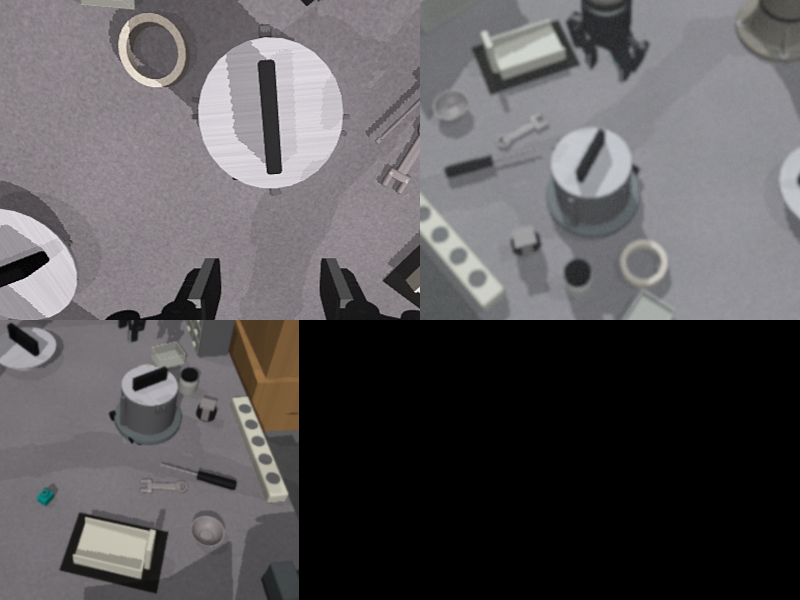

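The lid is seated on the drum. Its bar runs from (267,62) to (273,172), in line with the drum's full-height ribs at (265,30) and (276,190). The tray is on the mat and nothing else has moved, so I hand in.

```bash
python3 -c "
from station import r
print(r.close_job())"
```

```text
the job is handed in; nothing more can be done
None
```

The job is done and handed in at about 67 s of the 210 s allowed. All five clamps are in the drum, the tray is back on its mat, and the lid is locked. No verdict was reported.

- **Clamps:** I picked up all five bare-aluminium clamps, left the turquoise one, and tipped the tray over the drum at 53°. The tilt stopped there because joint 6 was at 0.22, close to its 0.2 limit. An overhead picture showed all five inside the drum, and the wrist force fell to the tray's own weight.
- **Tray:** It is empty and upright on the mat. While I was loading it, it shifted about 8 mm and turned about 3°, and two clamps tipped onto their sides in it. When I put it back I lined it up with the mat again.
- **Lid:** I used the smaller lid, lowered it with its pins in the gaps, and turned it clockwise about 80°. Its height then dropped by 3 mm. The moment jumped to 2.4 N m at the end stop, and I let go.
- **Last checks:** The lid's bar lies at 22.1°, within about 0.5° of the drum's ribs, and the other things appear not to have moved. The gripper itself had turned to about 18°, so the bar slipped 3 to 4° in the pads against the stop. The bar centre measured about 2 mm from my earlier mouth centre, which is within the calibration error.

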